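# True the carousel wheel: drive off, then counted quarter turns on its spoke nipples

### The arm

A 6-joint arm with a two-finger parallel gripper is mounted at the origin on a cart in front of the work surface, level with it; the furniture and walls round the work are solid. World frame = base frame: x ahead of the robot, y to its left, z up, the work surface at z = 0. Lengths are in mm, angles in degrees, forces in N, time in s.
With the tool pointing down it reaches from about 300 to 850 mm from the base axis. Payload 4.2 kg.
Tool frame: the origin (TCP) lies at the centre of the arm's flange, where the gripper is bolted on; the fingertips stand 191 mm ahead of it and the grasp point (between the pads) lies 172 mm ahead of it; z points along the fingers, y is the direction in which the jaws open and shut (so a half turn about z gives the same grasp; the last joint's range is limited). The gripper opens to 91 mm and grips with 3 to 60 N. Pads are 32 mm wide; open, the fingers measure 118 mm over their backs; the gripper's body (76 mm by 178 mm) begins 60 mm behind the grasp point.
Start: joints at [-73.453, 18.312, 89.639, -0, 72.044, -1.146], TCP at [174.75, -547.801, 404.776] pointing down, gripper open.
Joint ranges: [-177.97, 177.97], [-48.28, 115.42], [12.27, 149.76], [-77.06, 257.06], [2.81, 150.46], [-146.56, 146.56]. Speed limits (degrees/s): [147.25, 147.25, 180, 180, 180, 180].

### API

Orientations are given as [roll, pitch, yaw] about the fixed x, y, z axes, in that order (R = Rz(yaw) Ry(pitch) Rx(roll)).
In Python, from workcell import status, vision, ticket gives the robot as it stands.
- The arm moves only by the shell command python3 -m jog 'ROWS' [FORCE]. ROWS is JSON, a list of rows, each a list of 7 numbers: the finger opening in m, from 0 to 0.0912, then the shift along the tool's x, y, z in m, then the turn, a rotation vector about the tool's x, y, z in rad. A call has 1 to 12 rows; each row shifts and turns the commanded pose from where the row before left it, along the tool's axes as they then stand; what a row does not reach is not made up. A row lasts 1/8 s, in which the tool goes at most 62.5 mm and 10.7 degrees, less where a joint would pass 70% of its speed; a pose out of reach is approached as far as the arm can. A call with a gripper value outside its range is refused whole. The fingers move at their own pace and stop on an object; FORCE is the grip in N (left out, the last holds). Time passes only in rows, so rows that do not move let the fingers close. It gives the time, the measured TCP pose, the force and the opening at its end, in the units of the state.
- status.state(): the state, without advancing time (a new reading comes with each control period).
- vision.grab_frame(name): name is "scene" or "top" or "wrist"; returns a dict with "color" (384x512x3 uint8, blue, green, red), "depth" (384x512 float32, mm along the optical axis (not along the pixel's ray), 0 where there is no reading), "fov_y" (degrees; the focal length in pixels is half the picture's height over the tangent of half this angle, whatever the lens; pixels are square), "cx", "cy" (the principal point, pixels), "k1" (the pictures are not rectified: a ray, as slopes to the right and down, at radius r is drawn at 1 + k1 r^2 times it, then the intrinsics apply), "pose" (4x4, takes a point from camera to world coordinates). Camera axes: x right, y down, z forward; pixel columns grow to the right and rows downward; lengths in mm; the calibration is good to about 2 mm. A picture is of the moment at which its call begins.
- ticket.job_done(): hands the job in, once; it reports no verdict.
Trained networks look in the newest picture that a camera, given by its name, has taken for a name from the list of things; names that differ only in an ending like _2 or _b are one class to them, and where a whole thing is asked for, a point or a joint stands for the part that bears it (a point fixed in the world has none). Each returns a list of dicts, best first, with "p" (0 to 1); they miss things now and then, are a little off and sometimes report something else, mostly with a low value. They report only what shows in the picture. A call takes as long as a camera call. They do not tell look-alikes from the thing itself.
- vision.find_in(camera, label): "location" ([x, y, z] in mm, in world coordinates, good to about 4 mm: the middle of the surface that is visible of it).
- vision.silhouettes(camera, label): "pixels" (384x512 bool, what is visible of it).
The state is a dict: "time_s": time; "qpos": joint angles; "qvel": joint speeds; "effort": joint torques, N m; "ee_pos": TCP position; "ee_rot": TCP orientation; "force": force on the tool from outside, world axes, zero at the start; "torque": the same for the moment, N m; "gripper_width": finger opening in mm.
Only numpy, scipy, OpenCV 4.12 (cv2) and the standard library are available. Lean on these libraries where they do the work, as an engineer would, in place of code of your own. Each camera call takes 0.05 s, during which the arm holds its last target.

### The job

The carousel's spokes have gone slack: first set the forward-off-reverse toggle of its drive to the centre off position. Then tighten the three square nipples in order, starting with the one beside the thick clamp sleeve and going round the rim clockwise as seen from above: each turns loosely at first, so count from where you feel it bite, and give the first one quarter turn, the second two quarter turns and the third one quarter turn, each clockwise looking onto its end. Leave the other small things on the bench where they are.

Things in the scene. Friction and masses are not known exactly. Their poses are not given: they have to be found in the camera images.
- carousel: spoked wheel on a round grey base 156 mm across, fixed. Origin: centre of its underside, z up. The aluminium rim is a 12 mm tube, 140 mm across, centre line 104 mm up. Six spokes: in its frame (angle from x to y, from above) the square nipples 1, 2, 3 stand at 240, 180, 120 degrees; the other three end in fixed round domed caps; the nipples' side faces the robot, roughly
- sleeve (a point): centre of the thick dark clamp sleeve (21 mm thick, 20 mm long) on the rim tube, 30 degrees round from nipple 1
- drive_switch: the carousel's drive switch: grey box 80x64 mm, 43 mm high, aluminium plate on top, steel bat toggle in its middle; fixed, on either side of the carousel. Origin: centre of its underside, z up. The toggle swings along the box's y axis: one ridge on the plate marks forward (+y), two ridges reverse (-y)
- toggle_tip (a point): point on the bat toggle's axis, 44 mm from its pivot and 7.5 mm below its top end; the bat is 12 mm thick here, 8 mm lower down. The pivot lies 47 mm above the box's underside, at its centre; z along the bat
- toggle (a joint): angle of the toggle: 0 upright (off), +0.3 leaning to the box's +y (forward), -0.3 to -y (reverse). Sprung detents hold all three; the off detent catches within 0.16 rad; 2 to 4 N along y at the tip pushes it over
- nipple_1_mid (a point): centre of square nipple 1 (beside the sleeve): brass prism 11x11 mm, 34 mm long, its axis leaning 0.52 rad outwards from vertical. z along the axis, up and out; x, y square to the flats. Tighten clockwise seen on its end (negative about z). It runs almost freely through a hidden play (20 to 48 degrees at first, 54 in all), then bites and takes the collar along
- thread_1 (a joint): clockwise angle (rad) of the dark collar (17 mm across, 5 mm thick, pointer out to 15 mm) and thread just below nipple 1, 0 at the start. It stays while the nipple runs through its play, turns with it after the bite against 0.2 Nm (the spoke first winds up by 0.13 rad, and unwinds on release), and stays where left; 1.571 is one quarter turn from the bite
- nipple_2_mid (a point): centre of square nipple 2 (the middle one): brass prism 11x11 mm, 34 mm long, its axis leaning 0.52 rad outwards from vertical. z along the axis, up and out; x, y square to the flats. Tighten clockwise seen on its end (negative about z). It runs almost freely through a hidden play (20 to 48 degrees at first, 54 in all), then bites and takes the collar along
- thread_2 (a joint): clockwise angle (rad) of the dark collar (17 mm across, 5 mm thick, pointer out to 15 mm) and thread just below nipple 2, 0 at the start. It stays while the nipple runs through its play, turns with it after the bite against 0.2 Nm (the spoke first winds up by 0.13 rad, and unwinds on release), and stays where left; 1.571 is one quarter turn from the bite
- nipple_3_mid (a point): centre of square nipple 3 (the last one): brass prism 11x11 mm, 34 mm long, its axis leaning 0.52 rad outwards from vertical. z along the axis, up and out; x, y square to the flats. Tighten clockwise seen on its end (negative about z). It runs almost freely through a hidden play (20 to 48 degrees at first, 54 in all), then bites and takes the collar along
- thread_3 (a joint): clockwise angle (rad) of the dark collar (17 mm across, 5 mm thick, pointer out to 15 mm) and thread just below nipple 3, 0 at the start. It stays while the nipple runs through its play, turns with it after the bite against 0.2 Nm (the spoke first winds up by 0.13 rad, and unwinds on release), and stays where left; 1.571 is one quarter turn from the bite
- eyepiece: spare eyepiece, dark round barrel 33 mm across and 45 mm tall, standing; a bystander, origin at the centre of its underside
- objective_can: dark round screw canister 40 mm across and 51 mm tall, standing; a bystander, origin at the centre of its underside
- vial: clear sample vial with a white cap, 22 mm across and 48 mm tall, standing; a bystander, origin at the centre of its underside
- usb_stick: dark memory stick lying flat, 18x54x8 mm; a bystander, origin at the centre of its underside
- blower: dark rubber dust blower lying on its side, 92x47x47 mm; a bystander, origin at the centre of its underside
- tweezers: steel tweezers lying flat, 13x123x9 mm; a bystander, origin at the centre of its underside
- pen: light ballpoint pen lying flat, 145 mm long; a bystander, origin at the centre of its underside
- objective: small white objective standing in the long black tray, 24 mm across, 36 mm tall; a bystander, origin at the centre of its underside
There are look-alikes about, which are no part of the job. There is more than one size of the drive_switch; the job needs the larger.

How it is judged (in metres and radians):
On the way, in this order (a step that is already met when the one before it is completed fails the run):
1. the drive toggle stands in its centre off detent, before any thread has been turned (value of joint toggle between -0.1 and 0.1 rad and value of joint each of thread_1, thread_2, thread_3 below 0.4 rad), for 0.2 s.
2. nipple 1 has been tightened one quarter turn from its bite, 2 and 3 not yet (value of joint thread_1 between 1.2708 and 1.8708 rad and value of joint each of thread_2, thread_3 below 0.4 rad), for 0.2 s.
3. nipple 2 has been tightened two quarter turns from its bite, 3 not yet (value of joint thread_2 between 2.8416 and 3.4416 rad and value of joint thread_3 below 0.4 rad), for 0.2 s.
4. nipple 3 has been tightened one quarter turn from its bite (value of joint thread_3 between 1.2708 and 1.8708 rad), for 0.2 s.
At the end, for the whole second after the job is handed in: the toggle stands in its centre off detent (within 0.1 rad of upright), and the threads have been turned clockwise from their bite by one quarter turn (nipple 1), two quarter turns (nipple 2) and one quarter turn (nipple 3), each within 0.3 rad (17 degrees), and are at rest (all of step 4 and value of joint toggle between -0.1 and 0.1 rad and value of joint thread_1 between 1.2708 and 1.8708 rad and value of joint thread_2 between 2.8416 and 3.4416 rad and velocity of joint thread_1 between -0.05 and 0.05 rad/s and velocity of joint thread_2 between -0.05 and 0.05 rad/s and velocity of joint thread_3 between -0.05 and 0.05 rad/s); the robot touches nothing.
It fails at once if one of the small loose things on the bench is moved by more than 30 mm (distance of any of eyepiece, objective_can, vial, usb_stick, blower, tweezers, pen, objective from where it was at the start of the episode above 0.03 m).
It also fails if it takes over 72 s, if anything falls off the work surface, if the arm or the gripper's body presses on something with over 40 N, if the wrist force passes 120 N, or if a joint passes its speed limit or range.

## Working session

There is one attempt and no reset: what is moved stays moved. The work goes in short steps, Python scripts to look and compute and a shell command to move; the robot and the scene stay as the last step left them, time stands still between calls to the robot, and variables do not carry over. Pictures are saved under pics/ and viewed, and the job is handed in when it is done.

```bash
ls; mkdir -p pics; python3 - <<'E'
from workcell import status, vision
import cv2,numpy as np
print(status.state())
for n in ["scene","top","wrist"]:
    f=vision.grab_frame(n); cv2.imwrite(f"pics/a_{n}.png",f["color"]); print(n,f["fov_y"],f["cx"],f["cy"],f["k1"],np.round(f["pose"],3).tolist())
    np.savez(f"a_{n}.npz",**f)
E
```

```text
pics
{'time_s': 0.0, 'qpos': array([-7.34532401e+01,  1.83498516e+01,  8.97078903e+01,  5.21394507e-04,
        7.20428440e+01, -1.14600012e+00]), 'qvel': array([ 0.04290435,  0.00808631, -0.02952734, -0.02884543,  0.10600775,
        0.04083064]), 'effort': array([-8.19119577e-05, -4.12459230e+01, -2.31968307e+01,  7.26711075e-02,
        4.57304379e-02, -1.44236333e-04]), 'ee_pos': array([ 174.69946824, -547.62894316,  403.92786657]), 'ee_rot': array([-1.79899444e+02, -2.50734567e-03,  1.76925967e+01]), 'force': array([-0.32822674,  0.12811675, -0.3176019 ]), 'torque': array([-0.06568683,  0.02523277,  0.0160624 ]), 'gripper_width': 91.31177053224975}
scene 53.64538619263339 257.1454847544809 189.47955477867902 0.00044946082206876993 [[-0.577, -0.571, 0.584, -88.358], [-0.817, 0.392, -0.423, 408.013], [0.013, -0.721, -0.693, 894.191], [0.0, 0.0, 0.0, 1.0]]
top 53.314275187951345 256.085425749617 192.0309123179093 -0.10190124026409013 [[-0.011, -0.985, 0.174, 383.517], [-1.0, 0.012, 0.007, -90.188], [-0.009, -0.174, -0.985, 1240.488], [0.0, 0.0, 0.0, 1.0]]
wrist 67.65783773569058 253.45017984391308 196.56192799742144 -0.060446037992143875 [[0.304, -0.922, -0.24, 241.072], [-0.953, -0.294, -0.076, -525.084], [-0.001, 0.252, -0.968, 384.073], [0.0, 0.0, 0.0, 1.0]]
```

View pics/a_scene.png

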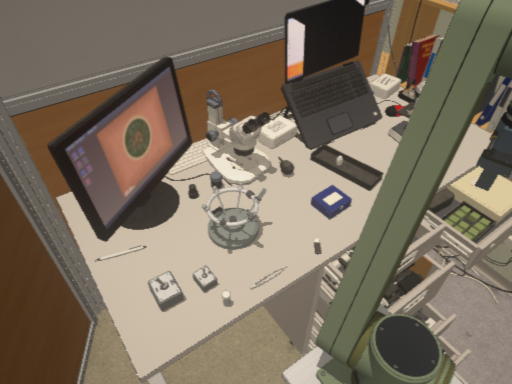

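View pics/a_top.png

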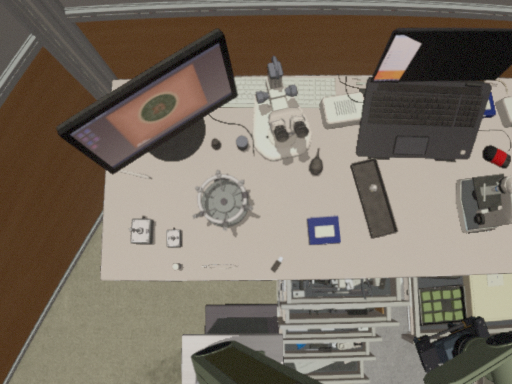

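```bash
python3 - <<'E'
from workcell import status, vision
import numpy as np
for c in ["scene","top"]:
    vision.grab_frame(c)
    for n in ["carousel","sleeve","drive_switch","toggle_tip","nipple_1_mid","thread_1","eyepiece","objective_can","vial","usb_stick","blower","tweezers","pen","objective"]:
        try: print(c,n,[(round(d["p"],2),np.round(d["location"]).tolist()) for d in vision.find_in(c,n)][:6])
        except Exception as e: print(n,e)
E
```

```text
scene carousel [(0.77, [547.0, 30.0, 24.0]), (0.51, [508.0, 90.0, 134.0])]
scene sleeve [(0.67, [545.0, 34.0, 27.0]), (0.2, [363.0, 173.0, 38.0])]
scene drive_switch [(0.92, [443.0, 188.0, 31.0])]
scene toggle_tip [(0.47, [475.0, 299.0, 84.0])]
scene nipple_1_mid [(0.53, [528.0, -59.0, 139.0])]
scene thread_1 [(0.64, [536.0, -52.0, 136.0]), (0.62, [478.0, 13.0, 131.0]), (0.4, [511.0, 91.0, 139.0])]
scene eyepiece [(0.64, [755.0, 55.0, 25.0]), (0.33, [460.0, 293.0, 42.0])]
scene objective_can []
scene vial [(0.49, [362.0, 175.0, 35.0])]
scene usb_stick [(0.62, [363.0, -140.0, 8.0])]
scene blower [(0.76, [672.0, -270.0, 35.0])]
scene tweezers []
scene pen [(0.46, [671.0, 336.0, 5.0]), (0.35, [472.0, 296.0, 80.0])]
scene objective [(0.46, [533.0, -60.0, 142.0]), (0.42, [600.0, -459.0, 23.0])]
top carousel [(0.71, [568.0, 24.0, 44.0])]
top sleeve [(0.65, [684.0, -278.0, 38.0]), (0.56, [568.0, 22.0, 42.0])]
top drive_switch [(0.91, [478.0, 279.0, 45.0]), (0.79, [455.0, 188.0, 34.0])]
top toggle_tip []
top nipple_1_mid []
top thread_1 [(0.58, [514.0, 82.0, 135.0]), (0.48, [532.0, -55.0, 136.0]), (0.2, [759.0, -40.0, 50.0])]
top eyepiece [(0.68, [763.0, 49.0, 30.0])]
top objective_can [(0.63, [757.0, -36.0, 47.0])]
top vial []
top usb_stick [(0.54, [371.0, -140.0, 8.0])]
top blower [(0.65, [572.0, 23.0, 42.0]), (0.49, [684.0, -279.0, 38.0])]
top tweezers []
top pen [(0.7, [367.0, -144.0, 11.0]), (0.55, [669.0, 325.0, 10.0]), (0.18, [566.0, 24.0, 44.0])]
top objective [(0.57, [474.0, 280.0, 45.0]), (0.56, [610.0, -460.0, 32.0])]
```

```bash
python3 - <<'E'
import numpy as np,cv2
s=np.load("a_scene.npz")["color"]; t=np.load("a_top.npz")["color"]
a=cv2.resize(s[165:260,185:285],None,fx=4,fy=4,interpolation=cv2.INTER_CUBIC)
b=cv2.resize(t[160:245,180:270],None,fx=4,fy=4,interpolation=cv2.INTER_CUBIC)
h=max(a.shape[0],b.shape[0]); 
p=lambda i:cv2.copyMakeBorder(i,0,h-i.shape[0],0,0,cv2.BORDER_CONSTANT)
cv2.imwrite("pics/b_car.png",np.hstack([p(a),p(b)]))
a=cv2.resize(s[255:320,135:240],None,fx=4,fy=4,interpolation=cv2.INTER_CUBIC)
b=cv2.resize(t[205:280,120:200],None,fx=4,fy=4,interpolation=cv2.INTER_CUBIC)
h=max(a.shape[0],b.shape[0]); 
cv2.imwrite("pics/b_sw.png",np.hstack([p(a),p(b)]))
E
```

```text
(no output)
```

View pics/b_car.png

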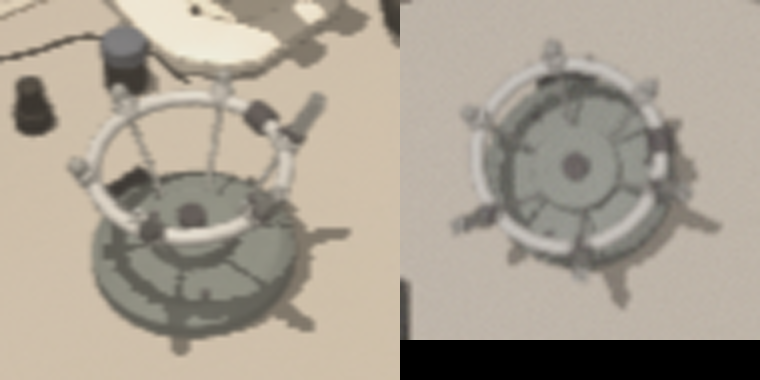

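View pics/b_sw.png

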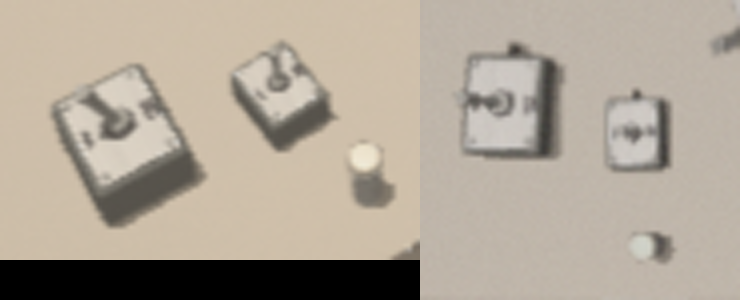

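View pics/a_wrist.png

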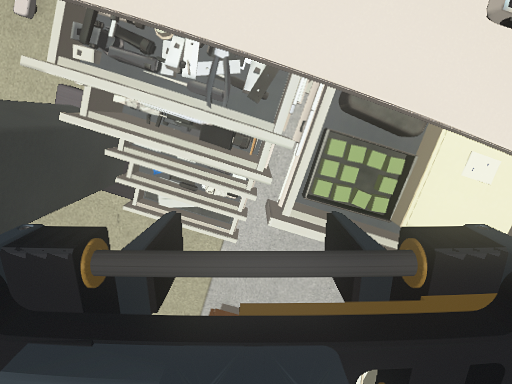

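```bash
cat > h.py <<'E'
import numpy as np,cv2
from scipy.spatial.transform import Rotation as Ro
from scipy.linalg import logm,expm
from workcell import status, vision
def T(p,R):
    M=np.eye(4);M[:3,:3]=R;M[:3,3]=p;return M
def cur():
    s=status.state(); return T(s["ee_pos"],Ro.from_euler("xyz",s["ee_rot"],degrees=True).as_matrix()),s
def plan(Tt,n,Tc=None,show=True):
    if Tc is None: Tc,_=cur()
    D=np.linalg.inv(Tc)@Tt
    st=np.real(expm(np.real(logm(D))/n))
    w=Ro.from_matrix(st[:3,:3]).as_rotvec()
    print(n,"rows of shift m",np.round(st[:3,3]/1000,5).tolist(),"rot",np.round(w,4).tolist(),"deg",np.degrees(np.linalg.norm(w)).round(1),"mm",np.linalg.norm(st[:3,3]).round(1))
    M=Tc.copy()
    P=[]
    for i in range(n): M=M@st; P.append(M[:3,3].round().tolist())
    print("path",P[::max(1,n//4)])
def tool(zdir,xdir):
    z=np.array(zdir,float);z/=np.linalg.norm(z);x=np.array(xdir,float);x-=z*(x@z);x/=np.linalg.norm(x)
    return np.c_[x,np.cross(z,x),z]
def ray(f,u,v):
    fl=192/np.tan(np.radians(f["fov_y"]/2)); k=float(f["k1"])
    K=np.array([[fl,0,f["cx"]],[0,fl,f["cy"]],[0,0,1]],float)
    p=np.atleast_2d(np.c_[np.ravel(u),np.ravel(v)]).astype(float).reshape(-1,1,2)
    return cv2.undistortPoints(p,K,np.array([k,0,0,0.])).reshape(-1,2)
def unproj(f,u,v,d=None):
    u=np.ravel(u);v=np.ravel(v)
    if d is None: d=f["depth"][v.astype(int),u.astype(int)]
    r=ray(f,u,v); c=np.c_[r*np.ravel(d)[:,None],np.ones(len(u))*np.ravel(d)]
    P=f["pose"]; return c@P[:3,:3].T+P[:3,3]
def proj(f,X):
    X=np.atleast_2d(X).astype(float); P=np.linalg.inv(f["pose"])
    c=X@P[:3,:3].T+P[:3,3]; fl=192/np.tan(np.radians(f["fov_y"]/2))
    s=c[:,:2]/c[:,2:]; s=s*(1+float(f["k1"])*(s**2).sum(1,keepdims=True))
    return s*fl+[float(f["cx"]),float(f["cy"])]
def grab(cam,name,scale=1,box=None):
    f=vision.grab_frame(cam); np.savez(name+".npz",**f); i=f["color"]
    if box: i=i[box[1]:box[3],box[0]:box[2]]
    if scale!=1:i=cv2.resize(i,None,fx=scale,fy=scale,interpolation=cv2.INTER_CUBIC)
    cv2.imwrite(f"pics/{name}.png",i); return f
def load(n):
    z=np.load(n+".npz"); return {k:z[k] for k in z.files}
E
python3 - <<'E'
from h import *
plan(T([475,200,420],tool([0,0,-1],[0,1,0])),16)
E
```

```text
16 rows of shift m [0.05163, -0.01533, -0.00095] rot [0.0, 0.0, -0.0789] deg 4.5 mm 53.9
path [[219.0, -518.0, 406.0], [370.0, -364.0, 410.0], [465.0, -172.0, 413.0], [496.0, 40.0, 417.0]]
```

```bash
python3 -m jog '[[0.06,0.0516,-0.0153,-0.001,0,0,-0.079],[0.06,0.0516,-0.0153,-0.001,0,0,-0.079],[0.06,0.0516,-0.0153,-0.001,0,0,-0.079],[0.06,0.0516,-0.0153,-0.001,0,0,-0.079],[0.06,0.0516,-0.0153,-0.001,0,0,-0.079],[0.06,0.0516,-0.0153,-0.001,0,0,-0.079],[0.06,0.0516,-0.0153,-0.001,0,0,-0.079],[0.06,0.0516,-0.0153,-0.001,0,0,-0.079]]' && python3 -m jog '[[0.06,0.0516,-0.0153,-0.001,0,0,-0.079],[0.06,0.0516,-0.0153,-0.001,0,0,-0.079],[0.06,0.0516,-0.0153,-0.001,0,0,-0.079],[0.06,0.0516,-0.0153,-0.001,0,0,-0.079],[0.06,0.0516,-0.0153,-0.001,0,0,-0.079],[0.06,0.0516,-0.0153,-0.001,0,0,-0.079],[0.06,0.0516,-0.0153,-0.001,0,0,-0.079],[0.06,0.0516,-0.0153,-0.001,0,0,-0.079],[0.06,0,0,0,0,0,0]]'; python3 - <<'E'
from h import *
t,s=cur(); print(t.round(2),s)
f=grab("wrist","c_sw",1.5)
for n in ["drive_switch","toggle_tip","toggle"]: print(n,[(round(d["p"],2),np.round(d["location"]).tolist()) for d in vision.find_in("wrist",n)])
E
```

```text
time_s: 2.65
ee_pos: [447.5, -221.5, 412.9]
ee_rot: [180.0, -0.0, 54.0]
force: [1.0, -0.2, -0.3]
gripper_width: 60.0
time_s: 3.78
ee_pos: [473.6, 202.4, 420.7]
ee_rot: [180.0, -0.0, 90.4]
force: [0.1, -0.3, -0.4]
gripper_width: 60.0
[[-1.0000e-02  1.0000e+00  0.0000e+00  4.7356e+02]
 [ 1.0000e+00  1.0000e-02  0.0000e+00  2.0237e+02]
 [ 0.0000e+00  0.0000e+00 -1.0000e+00  4.2075e+02]
 [ 0.0000e+00  0.0000e+00  0.0000e+00  1.0000e+00]] {'time_s': 3.775, 'qpos': array([2.18493992e+01, 1.22965672e+01, 9.57163720e+01, 3.67738432e-02,
       7.19686260e+01, 2.14225300e+01]), 'qvel': array([-3.79410731, -0.46907334,  0.88065048, -2.53861811,  0.14009054,
       -0.32857168]), 'effort': array([  1.69435479, -35.28186679, -23.47419977,   0.41989186,
        -0.04362218,   0.0417937 ]), 'ee_pos': array([473.5550822 , 202.36757559, 420.74664635]), 'ee_rot': array([ 1.79995615e+02, -3.92872426e-02,  9.04154935e+01]), 'force': array([ 0.09765866, -0.33326553, -0.35469338]), 'torque': array([-0.05556541, -0.0873671 ,  0.0556615 ]), 'gripper_width': 60.03989513964814}
drive_switch [(0.64, [480.0, 287.0, 39.0]), (0.55, [455.0, 188.0, 33.0])]
toggle_tip [(0.56, [521.0, 42.0, 25.0]), (0.53, [477.0, 299.0, 101.0]), (0.43, [451.0, 184.0, 67.0])]
toggle [(0.53, [456.0, 188.0, 70.0]), (0.49, [478.0, 298.0, 92.0])]
```

View pics/c_sw.png

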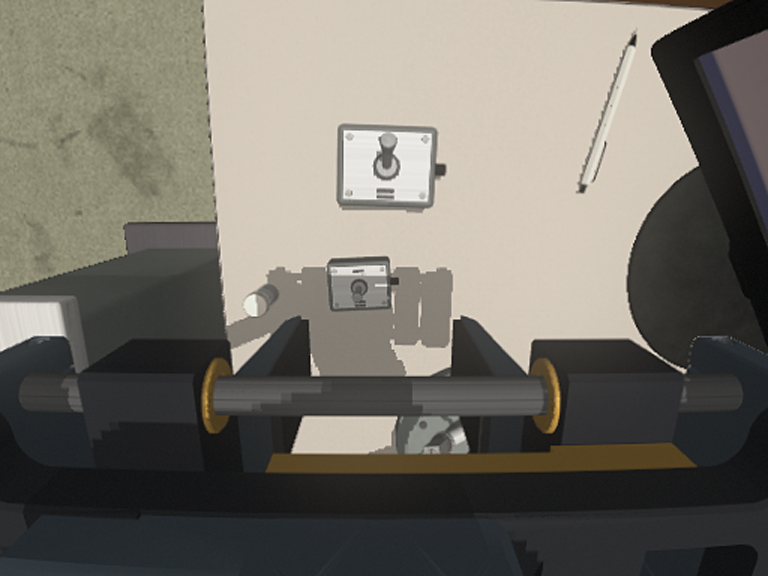

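```bash
python3 - <<'E'
from h import *
f=load("c_sw")
i=cv2.resize(f["color"][70:150,210:310],None,fx=7,fy=7,interpolation=cv2.INTER_CUBIC); cv2.imwrite("pics/d_sw.png",i)
# plate by depth z
vv,uu=np.mgrid[70:150,210:310]
X=unproj(f,uu,vv).reshape(80,100,3)
m=(X[...,2]>36)&(X[...,2]<60)&(X[...,0]<530)
print("median z",np.median(X[...,2][m]))
pts=X[m][:,:2].astype(np.float32)
print(cv2.minAreaRect(pts))
m2=X[...,2]>75
print(m2.sum(),X[m2].mean(0),X[m2].max(0),X[m2].min(0))
m3=X[...,2]>93;print(m3.sum(),X[m3].mean(0) if m3.any() else 0)
E
```

```text
median z 43.372411800635746
((476.6218566894531, 288.51220703125), (64.11643981933594, 80.39759826660156), 88.15786743164062)
169 [476.10020663 297.52692315 134.18844408] [482.70326061 308.53199825 400.84695417] [471.42647982 274.2687804   75.74737094]
122 [475.93958184 297.6048896  152.89783012]
```

View pics/d_sw.png

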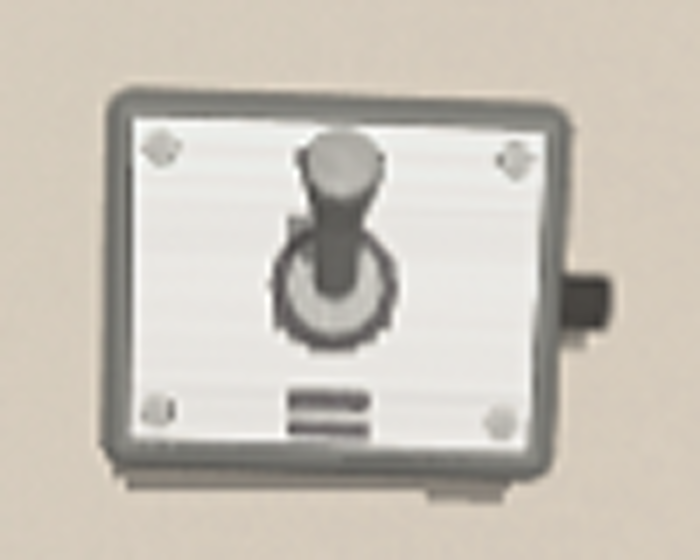

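```bash
python3 - <<'E'
from h import *
d=np.radians(1.84)
R=tool([0,0,-1],[-np.cos(d),np.sin(d),0])
plan(T([476.6,288.5,330],R),10)
E
```

```text
10 rows of shift m [0.0075, 0.00652, 0.00907] rot [-0.0, 0.0001, -0.1538] deg 8.8 mm 13.5
path [[481.0, 206.0, 412.0], [490.0, 224.0, 393.0], [494.0, 243.0, 375.0], [491.0, 263.0, 357.0], [483.0, 281.0, 339.0]]
```

```bash
python3 -m jog '[[0.06,0.0075,0.0065,0.009,0,0,-0.154],[0.06,0.0075,0.0065,0.009,0,0,-0.154],[0.06,0.0075,0.0065,0.009,0,0,-0.154],[0.06,0.0075,0.0065,0.009,0,0,-0.154],[0.06,0.0075,0.0065,0.009,0,0,-0.154],[0.06,0.0075,0.0065,0.009,0,0,-0.154],[0.06,0.0075,0.0065,0.009,0,0,-0.154],[0.06,0.0075,0.0065,0.009,0,0,-0.154],[0.06,0.0075,0.0065,0.009,0,0,-0.154],[0.06,0.0075,0.0065,0.009,0,0,-0.154],[0.06,0,0,0,0,0,0]]'; python3 - <<'E'
from h import *
d=np.radians(1.84)
R=tool([0,0,-1],[-np.cos(d),np.sin(d),0])
plan(T([476.6,288.5,260],R),3)
E
```

```text
time_s: 5.35
ee_pos: [476.3, 288.2, 330.1]
ee_rot: [-179.9, -0.1, 178.2]
force: [1.3, 1.2, -0.1]
gripper_width: 59.7
3 rows of shift m [-0.00012, 0.00012, 0.02338] rot [-0.0004, -0.0004, -0.0] deg 0.0 mm 23.4
path [[476.0, 288.0, 307.0], [476.0, 288.0, 283.0], [477.0, 288.0, 260.0]]
```

```bash
python3 -m jog '[[0.06,0,0,0.0233,0,0,0],[0.06,0,0,0.0233,0,0,0],[0.06,0,0,0.0234,0,0,0],[0.04,0,0,0,0,0,0],[0.025,0,0,0,0,0,0],[0.018,0,0,0,0,0,0],[0.014,0,0,0,0,0,0],[0.014,0,0,0,0,0,0]]' 10; python3 - <<'E'
from h import *
f=grab("wrist","e_sw",1.5); print(status.state()["gripper_width"],status.state()["force"])
E
```

```text
time_s: 6.35
ee_pos: [476.1, 289.4, 261.2]
ee_rot: [180.0, 0.0, 178.4]
force: [0.7, -0.3, 0.3]
gripper_width: 15.0
14.220226281820716 [-0.29093749  0.58418965  0.29185673]
```

View pics/e_sw.png

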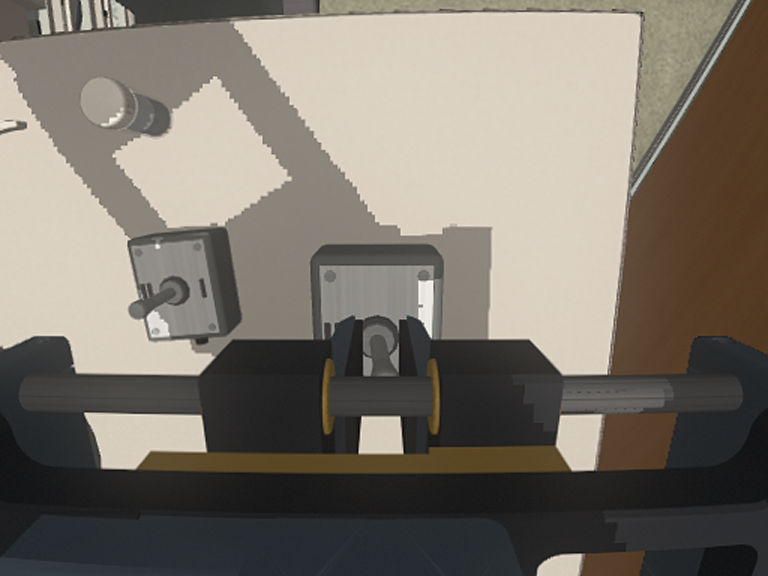

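```bash
python3 -m jog '[[0.04,0,0,0,0,0,0],[0.06,0,0,0,0,0,0],[0.06,0,0,-0.05,0,0,0],[0.06,0,0,-0.05,0,0,0],[0.06,0,0,0,0,0,0]]'; python3 - <<'E'
from h import *
f=grab("wrist","f_sw",2,(150,130,350,330))
plan(T([540,15,440],tool([0,0,-1],[-1,0,0])),8)
E
```

```text
time_s: 7.02
ee_pos: [476.8, 289.8, 364.9]
ee_rot: [179.7, 0.4, 178.3]
force: [0.7, -0.3, -0.5]
gripper_width: 59.6
8 rows of shift m [-0.00855, -0.03416, -0.00973] rot [0.0002, 0.0004, -0.0036] deg 0.2 mm 36.5
path [[484.0, 255.0, 372.0], [499.0, 186.0, 391.0], [515.0, 118.0, 411.0], [532.0, 49.0, 430.0]]
```

View pics/f_sw.png

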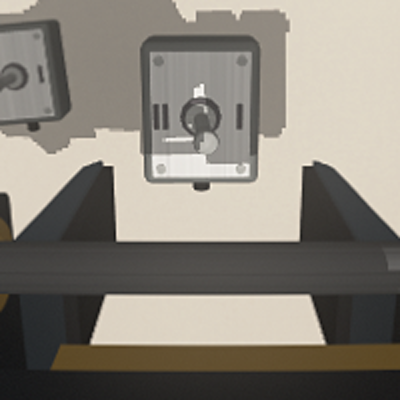

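```bash
python3 - <<'E'
from h import *
f=load("f_sw")
vv,uu=np.mgrid[145:225,215:285]
X=unproj(f,uu,vv).reshape(80,70,3)
m=(X[...,2]>38)&(X[...,2]<50)
r=cv2.minAreaRect(X[m][:,:2].astype(np.float32));print(r)
for a,b in((60,75),(75,85),(85,92),(92,102)):
    k=(X[...,2]>a)&(X[...,2]<b)&(X[...,1]<320)&(X[...,1]>255); print(a,k.sum(),X[k].mean(0) if k.any() else 0)
cy=288.5
for z,y in((98.5,288.5),(98.5,292.5),(47,288.5)): print(z,y,(proj(f,[476.6,y,z])-[150,130])*2)
E
```

```text
((475.9528503417969, 288.4277038574219), (64.03821563720703, 79.61770629882812), 88.39462280273438)
60 24 [473.43411187 288.97276681  67.18018039]
75 13 [473.10043723 289.92124001  78.31256712]
85 7 [471.61039685 289.78760749  89.41132686]
92 129 [475.51332917 291.24051405  97.09322543]
98.5 288.5 [[199.37722347 144.88525379]]
98.5 292.5 [[208.32366311 144.62756645]]
47 288.5 [[200.19623538 117.84866507]]
```

```bash
python3 - <<'E'
from h import *
f=grab("wrist","g_sw",5,(200,130,300,240))
vv,uu=np.mgrid[145:225,215:285]
X=unproj(f,uu,vv).reshape(80,70,3)
m=(X[...,2]>38)&(X[...,2]<50)
r=cv2.minAreaRect(X[m][:,:2].astype(np.float32));print(r,status.state()["ee_pos"])
k=(X[...,2]>93)&(X[...,2]<102)&(X[...,1]<320)&(X[...,1]>255); print(k.sum(),X[k].mean(0),X[k].min(0),X[k].max(0))
E
```

```text
((475.8024597167969, 288.43792724609375), (64.00334167480469, 78.27349090576172), 88.52603912353516) [475.78561813 289.15119804 360.65255839]
131 [475.46317402 291.2131018   97.18468115] [470.28441497 285.83843001  93.78855153] [481.5909536  296.68012445  99.8433363 ]
```

View pics/g_sw.png

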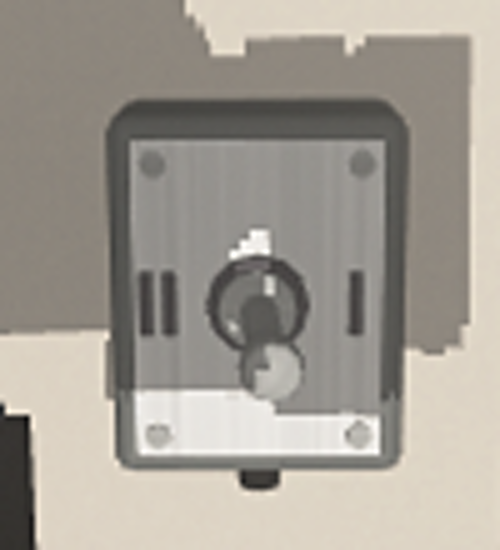

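```bash
python3 -m jog '[[0.06,0,-0.001,0.05,0,0,0],[0.06,0,0,0.05,0,0,0],[0.03,0,0,0,0,0,0],[0.018,0,0,0,0,0,0],[0.0115,0,0,0,0,0,0],[0.0115,0,0,0,0,0,0],[0.0115,0,0,0,0,0,0],[0.018,0,0,0,0,0,0],[0.03,0,0,0,0,0,0]]' 5; python3 -m jog '[[0.05,0,0,-0.05,0,0,0],[0.06,0,0,-0.05,0,0,0],[0.06,0,0,0,0,0,0]]'; python3 - <<'E'
from h import *
f=grab("wrist","g2_sw")
vv,uu=np.mgrid[145:225,215:285]
X=unproj(f,uu,vv).reshape(80,70,3)
m=(X[...,2]>38)&(X[...,2]<50)
r=cv2.minAreaRect(X[m][:,:2].astype(np.float32));print(r,status.state()["ee_pos"])
k=(X[...,2]>93)&(X[...,2]<102)&(X[...,1]<320)&(X[...,1]>255); print(k.sum(),X[k].mean(0),X[k].min(0),X[k].max(0))
plan(T([540,15,440],tool([0,0,-1],[-1,0,0])),8)
E
```

```text
time_s: 8.25
ee_pos: [476.0, 288.3, 260.8]
ee_rot: [-180.0, 0.0, 178.4]
force: [0.1, 0.4, -0.1]
gripper_width: 25.5
time_s: 8.62
ee_pos: [476.8, 288.8, 364.9]
ee_rot: [179.7, 0.5, 178.3]
force: [-0.1, 0.4, 0.5]
gripper_width: 55.1
((476.13671875, 288.4244689941406), (63.98936462402344, 79.96105194091797), 88.40222930908203) [476.1703942  288.42763669 362.39154086]
128 [475.47728193 288.55095135  97.25065179] [470.46284874 283.29597452  93.07372047] [481.53912616 294.2232746   99.52058939]
8 rows of shift m [-0.00855, -0.03404, -0.00972] rot [0.0002, 0.0004, -0.0036] deg 0.2 mm 36.4
path [[484.0, 254.0, 372.0], [499.0, 186.0, 391.0], [515.0, 117.0, 411.0], [532.0, 49.0, 430.0]]
```

Toggle now upright (tip 288.55 vs box centre 288.42). Next: look at the carousel.

```bash
python3 -m jog '[[0.08,-0.0085,-0.034,-0.0097,0,0,-0.0036],[0.08,-0.0085,-0.034,-0.0097,0,0,-0.0036],[0.08,-0.0085,-0.034,-0.0097,0,0,-0.0036],[0.08,-0.0085,-0.034,-0.0097,0,0,-0.0036],[0.08,-0.0085,-0.034,-0.0097,0,0,-0.0036],[0.08,-0.0085,-0.034,-0.0097,0,0,-0.0036],[0.08,-0.0085,-0.034,-0.0097,0,0,-0.0036],[0.08,-0.0085,-0.034,-0.0097,0,0,-0.0036],[0.08,0,0,0,0,0,0]]'; python3 - <<'E'
from h import *
f=grab("wrist","h_car",1.5)
print(status.state()["qpos"])
for n in ["sleeve","nipple_1_mid","thread_1","carousel"]: print(n,[(round(d["p"],2),np.round(d["location"]).tolist(),proj(f,d["location"]).round().tolist()) for d in vision.find_in("wrist",n)])
E
```

```text
time_s: 9.8
ee_pos: [540.0, 13.5, 437.1]
ee_rot: [-180.0, -0.1, 179.8]
force: [-0.3, 0.8, -0.7]
gripper_width: 79.8
[ 3.18934384e-01  1.40791107e+01  9.09809835e+01  2.10866564e-02
  7.51062669e+01 -8.95681744e+01]
sleeve [(0.59, [557.0, 20.0, 39.0], [[258.0, 190.0]]), (0.5, [370.0, -140.0, 9.0], [[137.0, 49.0]])]
nipple_1_mid [(0.88, [529.0, -58.0, 144.0], [[180.0, 187.0]])]
thread_1 [(0.98, [482.0, 11.0, 142.0], [[250.0, 138.0]]), (0.92, [536.0, -61.0, 136.0], [[179.0, 192.0]]), (0.83, [516.0, 89.0, 140.0], [[329.0, 173.0]])]
carousel [(0.7, [368.0, -139.0, 8.0], [[138.0, 47.0]]), (0.62, [558.0, 16.0, 43.0], [[255.0, 192.0]])]
```

View pics/h_car.png

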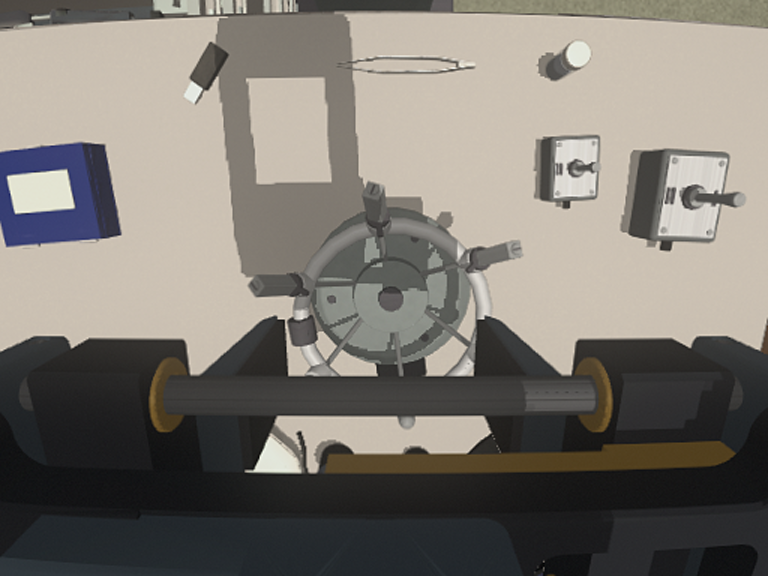

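```bash
python3 - <<'E'
from h import *
f=load("h_car")
c=f["color"][110:260,150:360]; cv2.imwrite("pics/i_car.png",cv2.resize(c,None,fx=3.8,fy=3.8,interpolation=cv2.INTER_CUBIC))
vv,uu=np.mgrid[110:260,150:360]
X=unproj(f,uu,vv).reshape(-1,3)
m=(X[:,2]>98)&(X[:,2]<112); P=X[m]
# rim circle fit
r=np.hypot(P[:,0]-562,P[:,1]-20); P=P[(r>55)&(r<85)]
A=np.c_[2*P[:,:2],np.ones(len(P))]; s=np.linalg.lstsq(A,(P[:,:2]**2).sum(1),rcond=None)[0]
print("rim",s[:2],np.sqrt(s[2]+s[0]**2+s[1]**2),len(P))
# base disc
Q=X[(X[:,2]>20)&(X[:,2]<60)]; print(np.percentile(Q,[5,50,95],axis=0))
E
```

```text
rim [564.38442861  22.65727281] 68.11948172525848 2328
[[523.13623216 -33.34703299  22.17226724]
 [568.06349161  23.484092    25.65250231]
 [623.30033762  80.26317378  49.45744439]]
```

View pics/i_car.png

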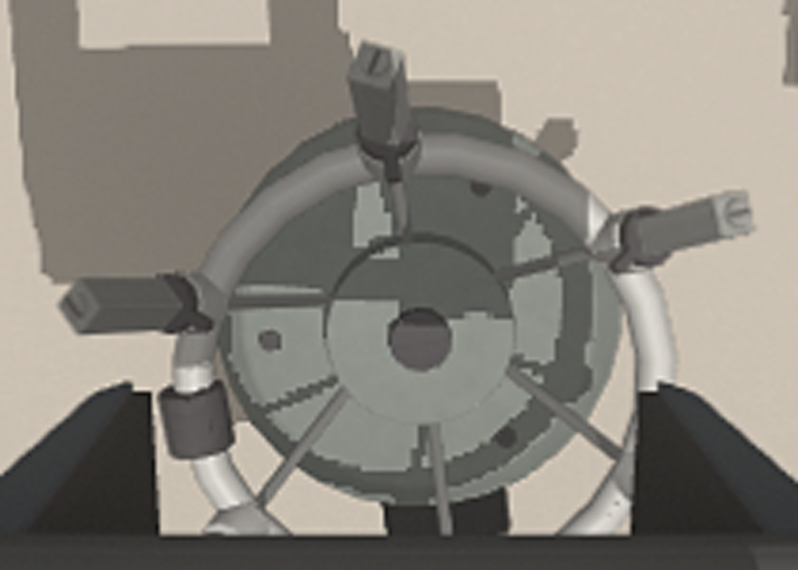

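```bash
python3 - <<'E'
from h import *
f=load("h_car")
C=np.array([564.4,22.66]); 
for n,(u,v) in {"1":(78,308),"2":(378,62),"3":(738,212)}.items():
    pu,pv=150+u/3.8,110+v/3.8
    uu,vv=np.meshgrid(np.arange(int(pu)-2,int(pu)+4),np.arange(int(pv)-2,int(pv)+4))
    X=unproj(f,uu,vv); z=X[:,2]; zt=np.percentile(z[z<175],80)
    d=f["depth"][vv.ravel(),uu.ravel()]; dd=np.median(d[z>zt-6])
    E=unproj(f,[pu],[pv],[dd])[0]; o=E[:2]-C
    print(n,"end",E.round(1),"r",np.hypot(*o).round(1),"ang",np.degrees(np.arctan2(o[1],o[0]))%360)
vv,uu=np.mgrid[110:260,150:360]
X=unproj(f,uu,vv).reshape(-1,3)
for n,p in {"1":(535,-58),"2":(480,10),"3":(514,88)}.items():
    k=(X[:,2]>118)&(X[:,2]<170)&(np.hypot(X[:,0]-p[0],X[:,1]-p[1])<35)
    P=X[k]; o=P.mean(0)[:2]-C
    print(n,k.sum(),P.mean(0).round(1),"z",P[:,2].min().round(),P[:,2].max().round(),"ang",np.degrees(np.arctan2(o[1],o[0]))%360,"r",np.hypot(*o))
E
```

```text
1 end [530.9 -65.  152.2] r 93.9 ang 249.10340800298448
2 end [471.2  10.9 151.5] r 94.0 ang 187.21051641822925
3 end [507.2  99.5 151.5] r 95.8 ang 126.65112078788276
1 525 [533.6 -54.9 136.9] z 118.0 154.0 ang 248.3397348770211 r 83.43325470095853
2 469 [482.6  11.3 137.8] z 118.0 154.0 ang 187.88694195192335 r 82.54689990125684
3 457 [513.7  88.  136.8] z 118.0 154.0 ang 127.77725253246945 r 82.70987561191549
```

```bash
python3 - <<'E'
from h import *
a=np.array([-0.185,-0.4645,0.866]);a/=np.linalg.norm(a)
E=np.array([530.9,-65,152.2])
plan(T(E+232*a,tool(-a,[-1,0,0])),8)
E
```

```text
8 rows of shift m [0.00665, -0.02566, 0.00479] rot [-0.0613, -0.0231, 0.0058] deg 3.8 mm 26.9
path [[533.0, -10.0, 433.0], [519.0, -60.0, 418.0], [506.0, -107.0, 397.0], [494.0, -152.0, 369.0]]
```

```bash
python3 -m jog '[[0.05,0.0066,-0.0257,0.0048,-0.0613,-0.0231,0.0058],[0.05,0.0066,-0.0257,0.0048,-0.0613,-0.0231,0.0058],[0.05,0.0066,-0.0257,0.0048,-0.0613,-0.0231,0.0058],[0.05,0.0066,-0.0257,0.0048,-0.0613,-0.0231,0.0058],[0.05,0.0066,-0.0257,0.0048,-0.0613,-0.0231,0.0058],[0.05,0.0066,-0.0257,0.0048,-0.0613,-0.0231,0.0058],[0.05,0.0066,-0.0257,0.0048,-0.0613,-0.0231,0.0058],[0.05,0.0066,-0.0257,0.0048,-0.0613,-0.0231,0.0058],[0.05,0,0,0,0,0,0],[0.05,0,0,0,0,0,0]]'; python3 - <<'E'
from h import *
f=grab("wrist","j_n1",4,(170,120,350,260))
t,s=cur();print(t.round(3),s["qpos"].round(1),s["torque"])
a=-t[:3,2]
for n in ["nipple_1_mid","thread_1"]: print(n,[(round(d["p"],2),np.round(d["location"]).tolist(),proj(f,d["location"]).round().tolist()) for d in vision.find_in("wrist",n)])
print(proj(f,[530.9,-65,152.2]))
E
```

```text
time_s: 11.3
ee_pos: [489.0, -173.0, 354.3]
ee_rot: [151.4, 9.5, 174.9]
force: [-0.2, -0.4, 0.5]
gripper_width: 50.1
[[-9.82000e-01 -2.00000e-03  1.88000e-01  4.89057e+02]
 [ 8.70000e-02  8.82000e-01  4.63000e-01 -1.72873e+02]
 [-1.66000e-01  4.71000e-01 -8.66000e-01  3.54588e+02]
 [ 0.00000e+00  0.00000e+00  0.00000e+00  1.00000e+00]] [ -28.7   16.7  102.8   32.4   67.9 -130.5] [-0.21779307 -0.02165495 -0.03663691]
nipple_1_mid [(0.78, [530.0, -65.0, 146.0], [[248.0, 210.0]])]
thread_1 [(0.8, [478.0, 8.0, 136.0], [[319.0, 133.0]]), (0.8, [514.0, 85.0, 135.0], [[372.0, 160.0]]), (0.55, [532.0, -65.0, 142.0], [[246.0, 211.0]])]
[[252.13964313 214.88572363]]
```

View pics/j_n1.png

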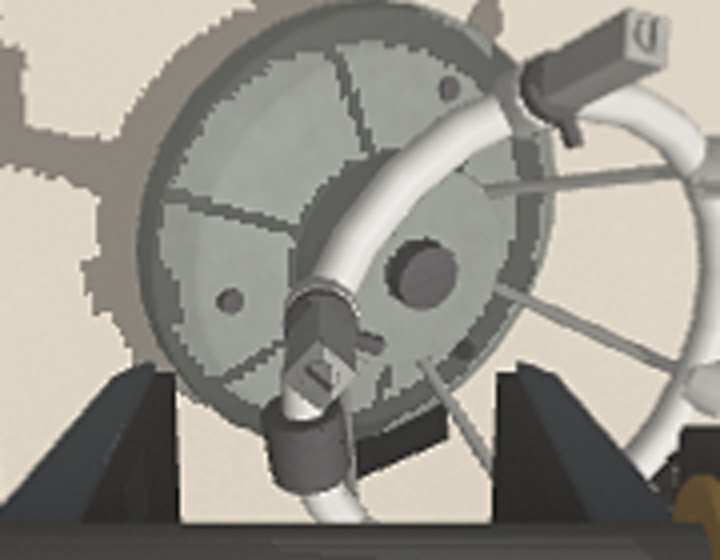

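```bash
python3 - <<'E'
from h import *
f=load("j_n1")
c=f["color"][185:240,225:285]; cv2.imwrite("pics/k.png",cv2.resize(c,None,fx=10,fy=10,interpolation=cv2.INTER_CUBIC))
E
```

```text
(no output)
```

View pics/k.png

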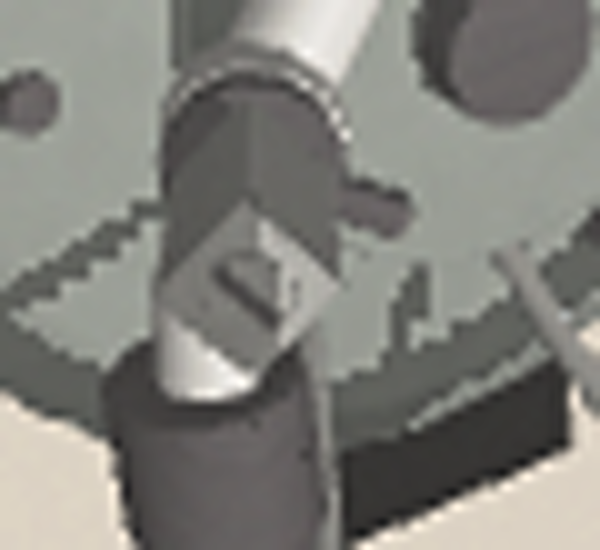

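```bash
cat >> h.py <<'E'
def square(f,corners,a,t):
    """corners px; a axis up/out; find plane depth s.t. mean side=11; returns centre, roll of flats in tool frame(deg mod 90)"""
    co=np.array(corners,float); r=ray(f,co[:,0],co[:,1]); P=f["pose"]
    D=np.c_[r,np.ones(4)]@P[:3,:3].T; o=P[:3,3]
    def pts(h): # plane a.x=h
        k=(h-a@o)/(D@a); return o+D*k[:,None]
    from scipy.optimize import brentq
    side=lambda p: np.mean(np.linalg.norm(p-np.roll(p,1,0),axis=1))
    h=brentq(lambda h: side(pts(h))-11, a@o-400,a@o-80)
    p=pts(h); c=p.mean(0); e=(np.roll(p,-1,0)-p)@t[:3,:3]
    ang=np.degrees(np.arctan2(e[:,1],e[:,0]))
    m=np.degrees(np.angle(np.mean(np.exp(4j*np.radians(ang)))))/4
    print("centre",c.round(1),"sides",np.linalg.norm(e[:,:2],axis=1).round(1),"edge angles",ang.round(1),"roll mod90",m.round(1),"centre in tool",((c-t[:3,3])@t[:3,:3]).round(1))
    return c,m
E
python3 - <<'E'
from h import *
f=load("j_n1"); t,s=cur()
c=np.array([(247,205),(343,288),(262,378),(160,290)])/10+[225,185]
square(f,c,-t[:3,2],t)
d=unproj(f,[250],[214]);print(d, (d-t[:3,3])@t[:3,:3])
E
```

```text
centre [540.2 -57.9 135.5] sides [11.  10.7 11.8 10.6] edge angles [ 132.2 -139.5  -47.5   44.6] roll mod90 42.4 centre in tool [ -3.8  -2.1 252.7]
[[530.07553554 -66.50182089 151.47402987]] [[  2.72324857  -2.07306581 233.0179619 ]]
```

```bash
cat >> h.py <<'E'
def overlay(f,E,a,xdir,name,box,sc):
    """nipple wireframe: E end centre, a axis, xdir flat normal; plus collar circle"""
    x=xdir-a*(xdir@a); x/=np.linalg.norm(x); y=np.cross(a,x)
    i=cv2.resize(f["color"][box[1]:box[3],box[0]:box[2]],None,fx=sc,fy=sc,interpolation=cv2.INTER_CUBIC)
    def ln(P,col,closed=True):
        p=((proj(f,np.array(P))+0.5-[box[0],box[1]])*sc).astype(np.int32)
        cv2.polylines(i,[p.reshape(-1,1,2)],closed,col,1,cv2.LINE_AA)
    sq=[5.5*(u*x+v*y) for u,v in((1,1),(-1,1),(-1,-1),(1,-1))]
    ln([E+q for q in sq],(0,0,255)); ln([E-34*a+q for q in sq],(0,0,255))
    for q in sq: ln([E+q,E-34*a+q],(0,255,255),False)
    th=np.linspace(0,2*np.pi,40)
    for h in(34,39): ln([E-h*a+8.5*(np.cos(k)*x+np.sin(k)*y) for k in th],(0,255,0))
    cv2.imwrite(f"pics/{name}.png",i)
E
python3 - <<'E'
from h import *
f=load("j_n1"); t,s=cur()
b=np.radians(42.4); xd=t[:3,0]*np.cos(b)+t[:3,1]*np.sin(b)
out=np.radians(248); a=np.array([.5*np.cos(out),.5*np.sin(out),.866])
overlay(f,np.array([530.1,-66.5,151.5]),a,xd,"l",(215,175,285,245),9)
E
```

```text
(no output)
```

View pics/l.png

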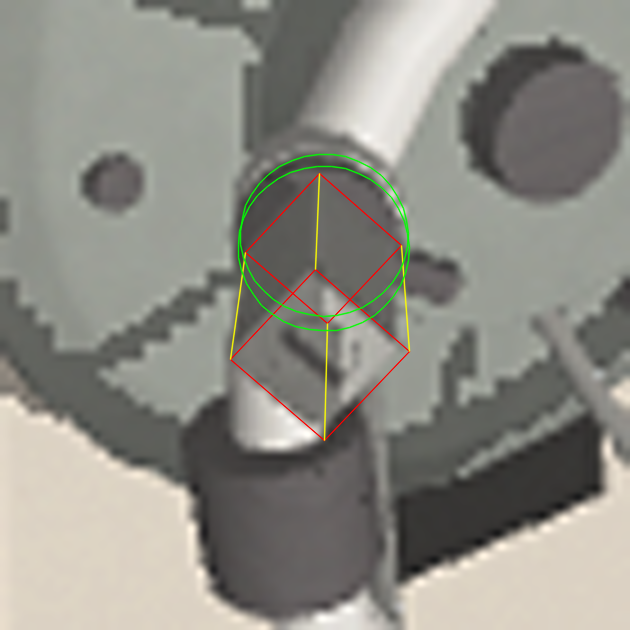

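```bash
python3 - <<'E'
from h import *
t,s=cur()
out=np.radians(248); a=np.array([.5*np.cos(out),.5*np.sin(out),.866])
E=np.array([530.3,-66.1,151.5])
b=np.radians(42.4); xd=t[:3,0]*np.cos(b)+t[:3,1]*np.sin(b)
plan(T(E+215*a,tool(-a,xd)),5)
E
```

```text
5 rows of shift m [0.00037, -0.00049, 0.00365] rot [-0.0, 0.0001, 0.148] deg 8.5 mm 3.7
path [[489.0, -172.0, 351.0], [490.0, -170.0, 348.0], [490.0, -169.0, 344.0], [490.0, -167.0, 341.0], [490.0, -166.0, 338.0]]
```

```bash
python3 -m jog '[[0.04,0.0004,-0.0005,0.0036,0,0,0.148],[0.04,0.0004,-0.0005,0.0036,0,0,0.148],[0.04,0.0004,-0.0005,0.0036,0,0,0.148],[0.04,0.0004,-0.0005,0.0036,0,0,0.148],[0.04,0.0004,-0.0005,0.0036,0,0,0.148],[0.04,0,0,0,0,0,0]]'; python3 - <<'E'
from h import *
f=grab("wrist","m_n1")
t,s=cur();print(s["ee_pos"],s["ee_rot"],s["qpos"].round(1),s["torque"],s["force"])
out=np.radians(248); a=np.array([.5*np.cos(out),.5*np.sin(out),.866])
E=np.array([530.3,-66.1,151.5])
overlay(f,E,a,t[:3,0],"m",(205,175,305,275),7)
print("E in tool",(E-t[:3,3])@t[:3,:3], "axis in tool",a@t[:3,:3])
E
```

```text
time_s: 12.2
ee_pos: [489.6, -166.1, 337.4]
ee_rot: [152.0, -11.2, 137.9]
force: [-0.1, -0.7, 0.4]
gripper_width: 40.0
[ 489.67056189 -166.28102633  337.48728593] [151.98258608 -11.20964262 137.90363928] [-28.1  17.4 104.5  33.1  65.6 -89.2] [-0.22022464 -0.05552655  0.00026765] [ 0.34336274 -0.67438379 -0.07718066]
E in tool [1.49600756e-01 5.90698806e-01 2.15122961e+02] axis in tool [-1.72585506e-04  1.94273921e-04 -9.99977966e-01]
```

View pics/m.png

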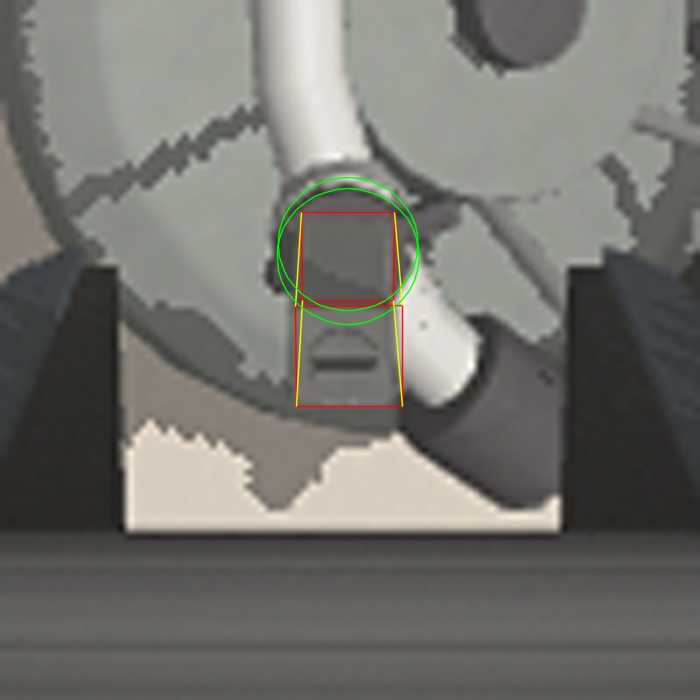

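```bash
python3 -m jog '[[0.04,0.0005,0,0.013,0,0,0],[0.04,0,0,0.013,0,0,0],[0.04,0,0,0.013,0,0,0],[0.04,0,0,0.013,0,0,0],[0.04,0,0,0,0,0,0]]' 25; python3 - <<'E'
from h import *
t,s=cur();print(s["ee_pos"],s["qpos"].round(1),s["torque"],s["force"],s["gripper_width"])
E
```

```text
time_s: 12.88
ee_pos: [498.8, -141.8, 290.9]
ee_rot: [152.1, -11.5, 137.8]
force: [-0.5, 0.1, -0.7]
gripper_width: 40.4
[ 498.76439702 -141.77470776  290.90802242] [-25.2  20.3 108.2  35.6  59.  -90.9] [-0.23730986 -0.04001613  0.02920351] [-0.50328056  0.12656336 -0.74598941] 40.36519106879694
```

```bash
python3 -m jog '[[0.02,0,0,0,0,0,0],[0.012,0,0,0,0,0,0],[0.008,0,0,0,0,0,0],[0.008,0,0,0,0,0,0]]' 25; python3 - <<'E'
from h import *
f=grab("wrist","n_n1",4,(170,150,340,290))
t,s=cur();print(s["ee_pos"],s["ee_rot"],s["qpos"].round(1),s["torque"],s["torque"]@t[:3,:3],s["force"],s["gripper_width"])
E
```

```text
time_s: 13.38
ee_pos: [499.1, -142.5, 292.6]
ee_rot: [152.0, -11.3, 137.7]
force: [1.2, 1.2, 1.4]
gripper_width: 10.9
[ 499.10987575 -142.42079052  292.59206849] [151.95568755 -11.2747042  137.6964685 ] [-25.2  20.2 108.   35.7  59.  -90.9] [-0.06242871 -0.24117704 -0.00102041] [-0.11411238 -0.18430631 -0.12277743] [0.96675247 0.66819574 1.61759932] 10.763948915177018
```

View pics/n_n1.png

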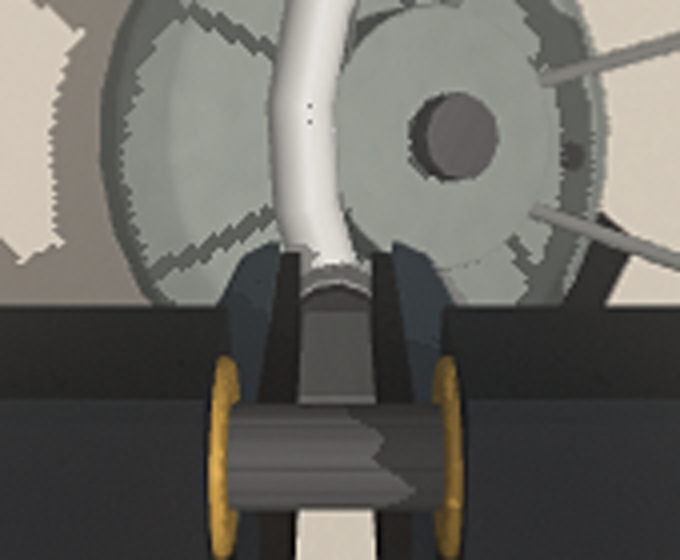

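```bash
cat > tz.py <<'E'
from h import *
t,s=cur(); tt=s["torque"]@t[:3,:3]; ff=s["force"]@t[:3,:3]
print("t",round(s["time_s"],2),"q6",s["qpos"][5].round(1),"Ttool",tt.round(3),"Ftool",ff.round(1),"eff6",s["effort"][5].round(3),"w",s["gripper_width"].round(1),"pos",s["ee_pos"].round(1))
E
python3 tz.py
python3 -m jog '[[0.008,0,0,0,0,0,0.14],[0.008,0,0,0,0,0,0.14]]' >/dev/null; python3 tz.py
for i in 1; do python3 -m jog '[[0.008,0,0,0,0,0,0.06]]' >/dev/null; python3 tz.py;  python3 -m jog '[[0.008,0,0,0,0,0,0.06]]' >/dev/null; python3 tz.py; python3 -m jog '[[0.008,0,0,0,0,0,0.06]]' >/dev/null; python3 tz.py; python3 -m jog '[[0.008,0,0,0,0,0,0.06]]' >/dev/null; python3 tz.py; done
```

```text
Traceback (most recent call last):
  File "tz.py", line 3, in <module>
    print("t",round(s["time_s"],2),"q6",s["qpos"][5].round(1),"Ttool",tt.round(3),"Ftool",ff.round(1),"eff6",s["effort"][5].round(3),"w",s["gripper_width"].round(1),"pos",s["ee_pos"].round(1))
                                                                                                                                         ^^^^^^^^^^^^^^^^^^^^^^^^
AttributeError: 'float' object has no attribute 'round'
Traceback (most recent call last):
  File "tz.py", line 3, in <module>
    print("t",round(s["time_s"],2),"q6",s["qpos"][5].round(1),"Ttool",tt.round(3),"Ftool",ff.round(1),"eff6",s["effort"][5].round(3),"w",s["gripper_width"].round(1),"pos",s["ee_pos"].round(1))
                                                                                                                                         ^^^^^^^^^^^^^^^^^^^^^^^^
AttributeError: 'float' object has no attribute 'round'
Traceback (most recent call last):
  File "tz.py", line 3, in <module>
    print("t",round(s["time_s"],2),"q6",s["qpos"][5].round(1),"Tt
[... 1091 characters left out ...]

                                                                                                                                         ^^^^^^^^^^^^^^^^^^^^^^^^
AttributeError: 'float' object has no attribute 'round'
Traceback (most recent call last):
  File "tz.py", line 3, in <module>
    print("t",round(s["time_s"],2),"q6",s["qpos"][5].round(1),"Ttool",tt.round(3),"Ftool",ff.round(1),"eff6",s["effort"][5].round(3),"w",s["gripper_width"].round(1),"pos",s["ee_pos"].round(1))
                                                                                                                                         ^^^^^^^^^^^^^^^^^^^^^^^^
AttributeError: 'float' object has no attribute 'round'
```

```bash
sed -i 's/s\["gripper_width"\].round(1)/round(s["gripper_width"],1)/' tz.py; python3 tz.py; python3 -m jog '[[0.008,0,0,0,0,0,0]]' >/dev/null;python3 tz.py; python3 -c "
from h import *
grab('wrist','o_n1',5,(200,180,320,260))"
```

```text
t 14.18 q6 -60.9 Ttool [-0.633  0.09  -0.061] Ftool [1.7 4.1 0.2] eff6 -0.343 w 10.9 pos [ 499.6 -142.2  292.9]
t 14.3 q6 -61.1 Ttool [-0.854  0.203 -0.067] Ftool [ 3.5  4.5 -0.2] eff6 0.169 w 10.9 pos [ 499.6 -142.2  292.9]
```

View pics/o_n1.png

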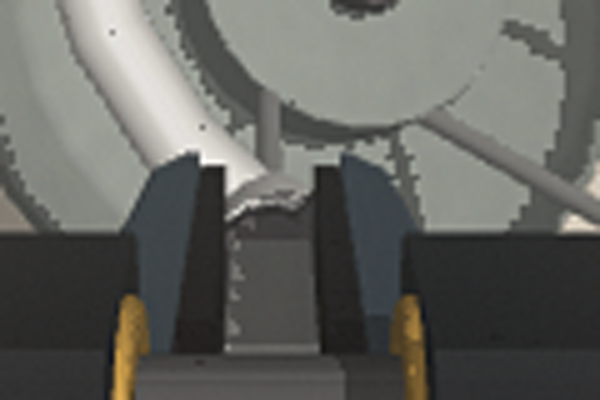

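```bash
python3 -m jog '[[0.008,0,0,0,0,0,0.05]]' >/dev/null; python3 tz.py;  python3 -m jog '[[0.008,0,0,0,0,0,0.05]]' >/dev/null; python3 tz.py; python3 -m jog '[[0.008,0,0,0,0,0,0.05]]' >/dev/null; python3 tz.py; python3 -m jog '[[0.008,0,0,0,0,0,0.05]]' >/dev/null; python3 tz.py; python3 -m jog '[[0.008,0,0,0,0,0,0.05]]' >/dev/null; python3 tz.py; python3 -m jog '[[0.008,0,0,0,0,0,0.05]]' >/dev/null; python3 tz.py
```

```text
t 14.47 q6 -58.2 Ttool [-1.015  0.229 -0.106] Ftool [3.8 4.8 0.4] eff6 -0.331 w 10.9 pos [ 499.6 -142.2  292.9]
t 14.6 q6 -55.3 Ttool [-1.018  0.359 -0.173] Ftool [ 4.4  5.5 -0.1] eff6 -0.19 w 10.6 pos [ 499.7 -142.2  292.9]
t 14.72 q6 -52.4 Ttool [-1.049  0.399 -0.213] Ftool [3.2 5.2 0.6] eff6 -0.125 w 10.9 pos [ 499.7 -142.2  292.9]
t 14.85 q6 -49.6 Ttool [-1.055  0.485 -0.241] Ftool [3.5 4.9 1.5] eff6 -0.08 w 10.8 pos [ 499.8 -142.2  292.9]
t 14.97 q6 -46.7 Ttool [-1.028  0.577 -0.288] Ftool [4.5 5.6 1.5] eff6 -0.084 w 10.9 pos [ 499.8 -142.2  293. ]
t 15.1 q6 -43.9 Ttool [-1.045  0.627 -0.209] Ftool [4.4 6.  0.5] eff6 -0.086 w 10.6 pos [ 499.9 -142.2  293. ]
```

```bash
python3 -m jog '[[0.008,0,0,0,0,0,0.14],[0.008,0,0,0,0,0,0.14],[0.008,0,0,0,0,0,0.14],[0.008,0,0,0,0,0,0.14]]' >/dev/null; python3 tz.py;  python3 -m jog '[[0.008,0,0,0,0,0,0.14],[0.008,0,0,0,0,0,0.14],[0.008,0,0,0,0,0,0.14]]' >/dev/null; python3 tz.py; python3 -m jog '[[0.008,0,0,0,0,0,0.14],[0.008,0,0,0,0,0,0.14],[0.008,0,0,0,0,0,0.1],[0.008,0,0,0,0,0,0]]' >/dev/null; python3 tz.py
```

```text
t 15.6 q6 -11.6 Ttool [-0.9    1.098 -0.239] Ftool [7.7 4.3 2.7] eff6 -0.7 w 10.4 pos [ 500.5 -142.4  293. ]
t 15.97 q6 12.5 Ttool [-0.704  1.435 -0.292] Ftool [8.6 2.5 4.6] eff6 -0.721 w 11.0 pos [ 500.8 -142.7  293. ]
t 16.48 q6 34.0 Ttool [-0.301  1.616 -0.176] Ftool [9.2 0.4 4.5] eff6 0.316 w 10.9 pos [ 500.9 -143.   292.8]
```

```bash
python3 -m jog '[[0.02,0,0,0,0,0,0],[0.04,0,0,0,0,0,0],[0.04,0,0,-0.025,0,0,0],[0.04,0,0,-0.035,0,0,0],[0.04,0,0,0,0,0,0]]' ; python3 - <<'E'
from h import *
f=grab("wrist","p_n1")
t,s=cur(); np.save("t_p.npy",t)
out=np.radians(248); a=np.array([.5*np.cos(out),.5*np.sin(out),.866])
E=np.array([530.3,-66.1,151.5])
overlay(f,E,a,t[:3,0],"p",(205,165,305,265),7)
overlay(f,E,a,t[:3,0],"p",(205,165,305,265),7)
cv2.imwrite("pics/p0.png",cv2.resize(f["color"][165:265,205:305],None,fx=7,fy=7,interpolation=cv2.INTER_CUBIC))
E
python3 tz.py
```

```text
time_s: 17.1
ee_pos: [487.5, -171.1, 345.6]
ee_rot: [-154.1, -15.5, 6.4]
force: [-0.0, -0.1, -0.4]
gripper_width: 39.8
t 17.15 q6 36.1 Ttool [-0.221 -0.135 -0.036] Ftool [-0.3  0.7 -0.1] eff6 -0.016 w 40.2 pos [ 487.2 -170.5  344.2]
```

View pics/p.png

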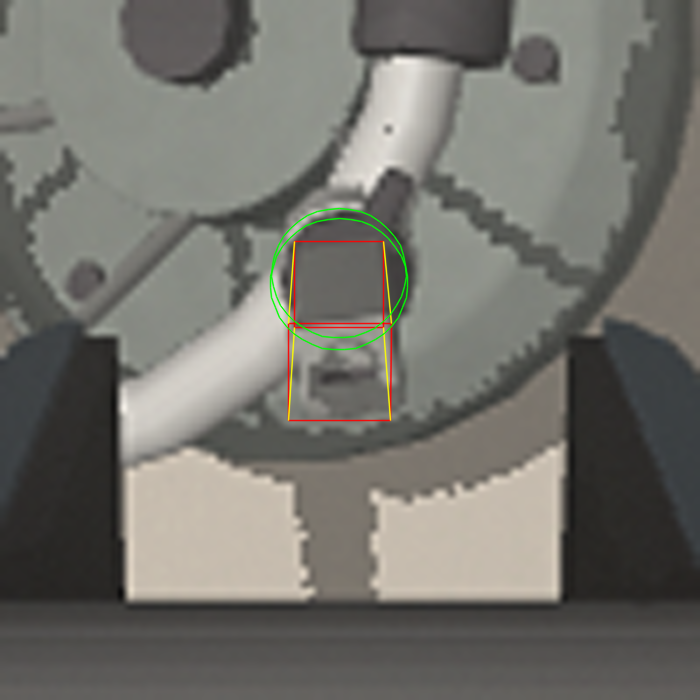

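```bash
cat >> h.py <<'E'
def pang(f,px,E,a,h=36.5):
    """clockwise-from-above angle (deg, about -a) of a px on the collar plane; ref: horizontal tangent"""
    r=ray(f,[px[0]],[px[1]]); P=f["pose"]; D=np.r_[r[0],1]@P[:3,:3].T; o=P[:3,3]
    k=((E-h*a)@a-a@o)/(D@a); v=o+D*k-(E-h*a)
    x=np.cross([0,0,1],a);x/=np.linalg.norm(x);y=np.cross(a,x)
    return -np.degrees(np.arctan2(v@y,v@x)),np.linalg.norm(v).round(1)
E
python3 - <<'E'
from h import *
out=np.radians(248); a=np.array([.5*np.cos(out),.5*np.sin(out),.866])
E=np.array([530.3,-66.1,151.5])
for n,p in(("j_n1",(265.5,205.5)),("m_n1",(270,205.3)),("p_n1",(263,190.7))):
    f=load(n)
    for c in ((0,0),): print(n,pang(f,p,E,a))
# with local collar centre: j centre?, 
E
```

```text
j_n1 (np.float64(-93.63962375611692), np.float64(13.7))
m_n1 (np.float64(-85.5006367053016), np.float64(14.0))
p_n1 (np.float64(3.2736901453364164), np.float64(15.1))
```

```bash
python3 - <<'E'
from h import *
A=[]
for n,b in(("j_n1",(225,175,285,235)),("p_n1",(225,175,285,235))):
    f=load(n); A.append(cv2.resize(f["color"][b[1]:b[3],b[0]:b[2]],None,fx=6.5,fy=6.5,interpolation=cv2.INTER_CUBIC))
f=load("m_n1")
cv2.imwrite("pics/q.png",np.hstack(A))
E
```

```text
(no output)
```

View pics/q.png

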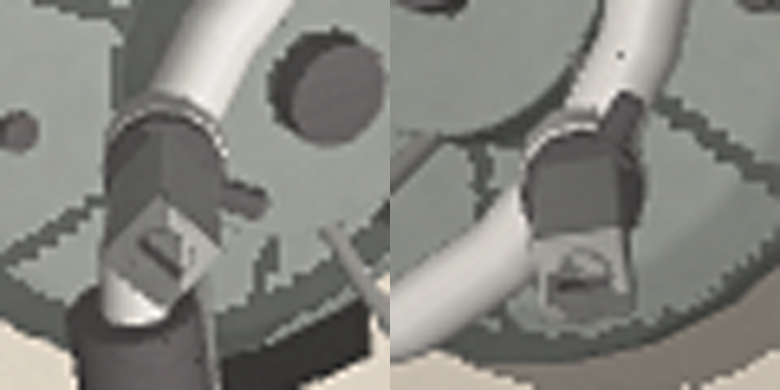

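```bash
python3 - <<'E'
from h import *
t,s=cur(); t=t.copy(); t[:3,3]-=50*t[:3,2]
o=np.radians(188); a=np.array([.5*np.cos(o),.5*np.sin(o),.866])
E=np.array([470.8,10.2,151.5])
plan(T(E+232*a,tool(-a,[-1,0,0])),15,t)
E
```

```text
15 rows of shift m [0.01808, -0.01376, 0.00313] rot [-0.0283, -0.0425, -0.1981] deg 11.7 mm 22.9
path [[493.0, -178.0, 395.0], [515.0, -117.0, 415.0], [499.0, -51.0, 420.0], [452.0, -4.0, 407.0], [392.0, 8.0, 377.0]]
```

```bash
python3 -m jog '[[0.05,0,0,-0.025,0,0,0],[0.05,0,0,-0.025,0,0,0]]'; python3 - <<'E'
from h import *
o=np.radians(188); a=np.array([.5*np.cos(o),.5*np.sin(o),.866])
E=np.array([470.8,10.2,151.5])
plan(T(E+232*a,tool(-a,[-1,0,0])),17)
E
```

```text
time_s: 17.4
ee_pos: [477.8, -193.0, 386.0]
ee_rot: [-153.8, -15.2, 6.4]
force: [-0.8, 0.0, -0.2]
gripper_width: 50.0
17 rows of shift m [0.01608, -0.01193, 0.00263] rot [-0.0253, -0.0378, -0.1747] deg 10.3 mm 20.2
path [[491.0, -180.0, 393.0], [515.0, -107.0, 415.0], [487.0, -33.0, 417.0], [422.0, 7.0, 393.0], [356.0, -6.0, 352.0]]
```

```bash
python3 -m jog '[[0.05,0.0161,-0.0119,0.0026,-0.0253,-0.0378,-0.1747],[0.05,0.0161,-0.0119,0.0026,-0.0253,-0.0378,-0.1747],[0.05,0.0161,-0.0119,0.0026,-0.0253,-0.0378,-0.1747],[0.05,0.0161,-0.0119,0.0026,-0.0253,-0.0378,-0.1747],[0.05,0.0161,-0.0119,0.0026,-0.0253,-0.0378,-0.1747],[0.05,0.0161,-0.0119,0.0026,-0.0253,-0.0378,-0.1747],[0.05,0.0161,-0.0119,0.0026,-0.0253,-0.0378,-0.1747],[0.05,0.0161,-0.0119,0.0026,-0.0253,-0.0378,-0.1747]]'; python3 tz.py; python3 -m jog '[[0.05,0.0161,-0.0119,0.0026,-0.0253,-0.0378,-0.1747],[0.05,0.0161,-0.0119,0.0026,-0.0253,-0.0378,-0.1747],[0.05,0.0161,-0.0119,0.0026,-0.0253,-0.0378,-0.1747],[0.05,0.0161,-0.0119,0.0026,-0.0253,-0.0378,-0.1747],[0.05,0.0161,-0.0119,0.0026,-0.0253,-0.0378,-0.1747],[0.05,0.0161,-0.0119,0.0026,-0.0253,-0.0378,-0.1747],[0.05,0.0161,-0.0119,0.0026,-0.0253,-0.0378,-0.1747],[0.05,0.0161,-0.0119,0.0026,-0.0253,-0.0378,-0.1747],[0.05,0.0161,-0.0119,0.0026,-0.0253,-0.0378,-0.1747],[0.05,0,0,0,0,0,0]]'; python3 tz.py;python3 - <<'E'
from h import *
f=grab("wrist","r_n2",4,(170,120,350,260))
t,s=cur();print(t.round(3),s["qpos"].round(1))
for n in ["nipple_2_mid"]: print(n,[(round(d["p"],2),np.round(d["location"]).tolist(),proj(f,d["location"]).round().tolist()) for d in vision.find_in("wrist",n)])
print(proj(f,[470.8,10.2,151.5]))
E
```

```text
time_s: 18.4
ee_pos: [498.3, -49.2, 418.3]
ee_rot: [170.9, -8.6, 90.6]
force: [0.8, 1.3, -0.1]
gripper_width: 50.1
t 18.4 q6 -14.2 Ttool [-0.018 -0.045 -0.054] Ftool [1.2 0.8 0.4] eff6 0.788 w 50.1 pos [498.3 -49.2 418.3]
time_s: 19.65
ee_pos: [357.0, -4.9, 352.8]
ee_rot: [174.2, 29.0, 175.8]
force: [-0.1, -0.1, 0.7]
gripper_width: 49.8
t 19.65 q6 -102.9 Ttool [-0.037  0.145  0.08 ] Ftool [-0.2 -0.1 -0.7] eff6 -0.653 w 49.8 pos [357.   -4.9 352.8]
[[-8.71000e-01  2.40000e-02  4.91000e-01  3.58194e+02]
 [ 6.40000e-02  9.96000e-01  6.60000e-02 -4.92800e+00]
 [-4.88000e-01  8.90000e-02 -8.68000e-01  3.53800e+02]
 [ 0.00000e+00  0.00000e+00  0.00000e+00  1.00000e+00]] [  -5.2   -4.6  128.    13.5   28.2 -102.8]
nipple_2_mid [(0.69, [472.0, 8.0, 143.0], [[249.0, 211.0]]), (0.39, [526.0, 23.0, 24.0], [[255.0, 170.0]])]
[[252.03908501 217.57893726]]
```

View pics/r_n2.png

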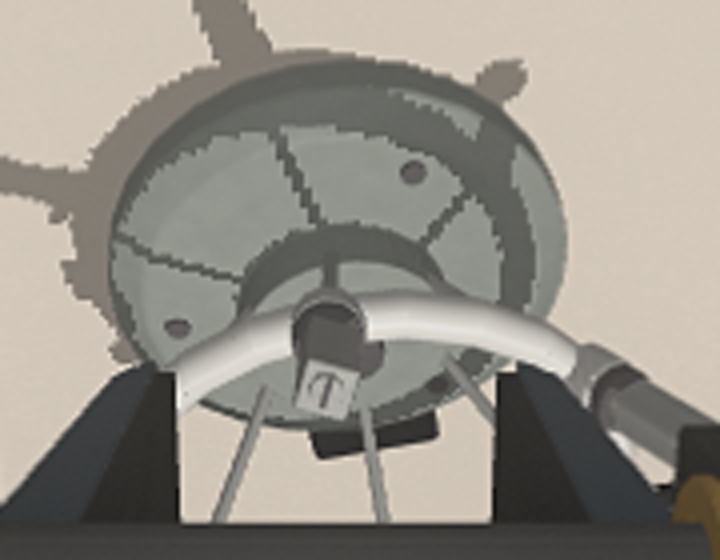

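```bash
python3 - <<'E'
from h import *
f=load("r_n2")
c=f["color"][185:240,225:285]; cv2.imwrite("pics/s.png",cv2.resize(c,None,fx=10,fy=10,interpolation=cv2.INTER_CUBIC))
d=unproj(f,[251],[217]);t,s=cur();print(d,(d-t[:3,3])@t[:3,:3])
E
```

```text
[[469.88300028   9.40138151 151.63131185]] [[  3.67387708  -1.22544953 231.61884139]]
```

View pics/s.png

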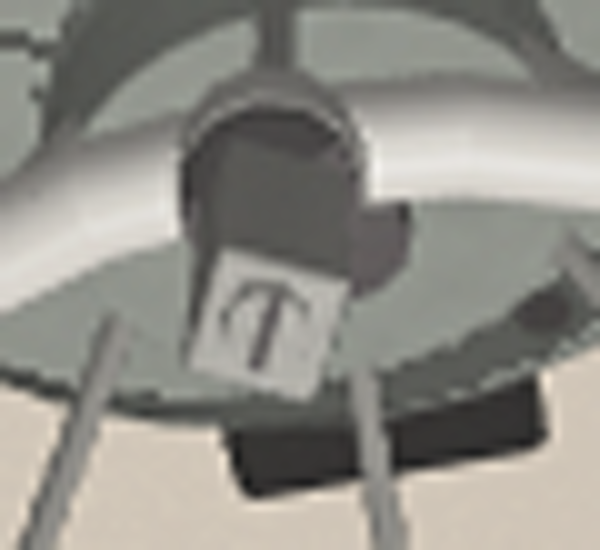

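```bash
python3 - <<'E'
from h import *
f=load("r_n2"); t,s=cur(); Tm=t
o=np.radians(188); a=np.array([.5*np.cos(o),.5*np.sin(o),.866])
c=np.array([(220,248),(352,282),(312,402),(185,365)])/10+[225,185]
C,m=square(f,c,a,t)
E=unproj(f,[c[:,0].mean()],[c[:,1].mean()],[f["depth"][216,251]])[0]; print(E,(E-t[:3,3])@t[:3,:3],m)
b=np.radians(m); xd=t[:3,0]*np.cos(b)+t[:3,1]*np.sin(b)
overlay(f,E,a,xd,"u",(215,175,285,245),9)
E
```

```text
centre [481.3  10.5 142. ] sides [11.3 11.  11.1 10.6] edge angles [ 105.  -162.7  -72.9   16.3] roll mod90 16.4 centre in tool [ -1.4  -0.8 245.7]
[470.34674703   9.94768258 151.71900331] [  3.26225146  -0.66310889 231.80734353] 16.436052427188116
```

View pics/u.png

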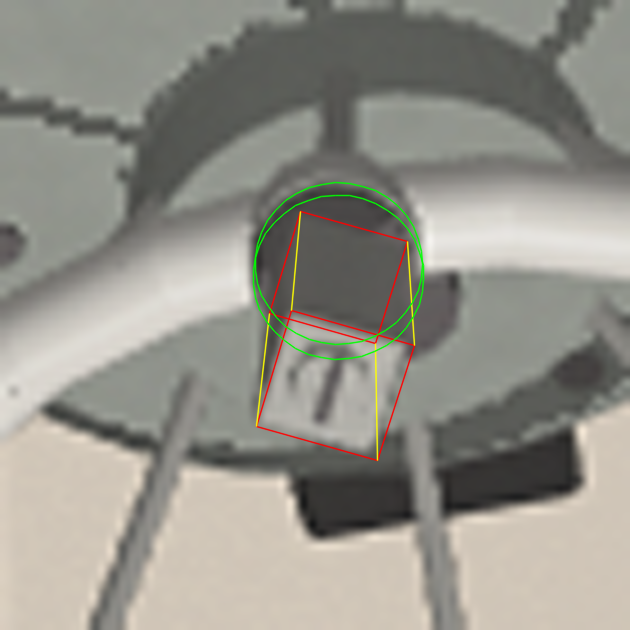

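```bash
python3 - <<'E'
from h import *
obs=[("j_n1",(249.85,213.55)),("p_n1",(254.35,216.0)),("h_car",(150+79/3.8-.5,110+308/3.8-.5))]
def tri(obs):
    A=np.zeros((3,3));b=np.zeros(3)
    for n,p in obs:
        f=load(n);r=ray(f,[p[0]],[p[1]])[0];P=f["pose"];d=np.r_[r,1]@P[:3,:3].T;d/=np.linalg.norm(d);M=np.eye(3)-np.outer(d,d);A+=M;b+=M@P[:3,3]
    X=np.linalg.solve(A,b)
    for n,p in obs:
        f=load(n);print(n,(proj(f,X)[0]-p).round(2))
    return X
print(tri(obs[:2]));print(tri(obs)); print(tri([obs[0],obs[2]]))
print("n2",tri([("r_n2",(225+26.7-.5,185+32.4-.5)),("h_car",(150+378/3.8-.5,110+62/3.8-.5))]))
for n,p in obs:
    f=load(n); print(n,unproj(f,[p[0]],[p[1]],[np.median(f["depth"][int(p[1]):int(p[1])+2,int(p[0]):int(p[0])+2])]))
E
```

```text
j_n1 [-0.26  0.03]
p_n1 [-0.27 -0.03]
[531.40874742 -65.3589827  148.56822774]
j_n1 [-0.35  0.34]
p_n1 [-0.19  0.4 ]
h_car [0.28 0.08]
[531.2038739  -65.82552065 149.31105655]
j_n1 [-0.05  0.22]
h_car [ 0.08 -0.17]
[530.82808331 -65.83819036 149.86006496]
r_n2 [ 0.51 -0.07]
h_car [-0.44  0.03]
n2 [470.75074429  10.00431852 150.73433317]
j_n1 [[529.87929409 -66.43361707 151.09136008]]
p_n1 [[531.89492811 -67.08652119 151.97710036]]
h_car [[530.40737683 -65.17890868 152.33760646]]
```

```bash
python3 - <<'E'
from h import *
t,s=cur()
o=np.radians(188); a=np.array([.5*np.cos(o),.5*np.sin(o),.866])
E=np.array([470.9,9.9,150.2])
b=np.radians(16.4); xd=t[:3,0]*np.cos(b)+t[:3,1]*np.sin(b)
plan(T(E+215*a,tool(-a,xd)),3)
E
```

```text
3 rows of shift m [0.0013, -0.00069, 0.00613] rot [-0.0014, -0.0007, 0.0954] deg 5.5 mm 6.3
path [[361.0, -5.0, 348.0], [363.0, -5.0, 342.0], [364.0, -5.0, 336.0]]
```

```bash
python3 -m jog '[[0.04,0.0013,-0.0007,0.0061,-0.0014,-0.0007,0.0954],[0.04,0.0013,-0.0007,0.0061,-0.0014,-0.0007,0.0954],[0.04,0.0013,-0.0007,0.0061,-0.0014,-0.0007,0.0954],[0.04,0,0,0,0,0,0]]'; python3 - <<'E'
from h import *
f=grab("wrist","v_n2")
t,s=cur();print(s["qpos"].round(1))
o=np.radians(188); a=np.array([.5*np.cos(o),.5*np.sin(o),.866])
E=np.array([470.9,9.9,150.2])
overlay(f,E,a,t[:3,0],"v",(205,175,305,275),7)
print("E in tool",(E-t[:3,3])@t[:3,:3], "axis in tool",a@t[:3,:3])
E
```

```text
time_s: 20.25
ee_pos: [364.9, -5.0, 336.7]
ee_rot: [165.4, 26.5, 157.7]
force: [0.2, 0.9, -0.3]
gripper_width: 40.0
[ -5.2  -2.5 129.2  15.9  24.8 -89.2]
E in tool [  0.75692504  -0.35449767 215.22690029] axis in tool [-8.82513946e-04  6.38277808e-04 -9.99977407e-01]
```

View pics/v.png

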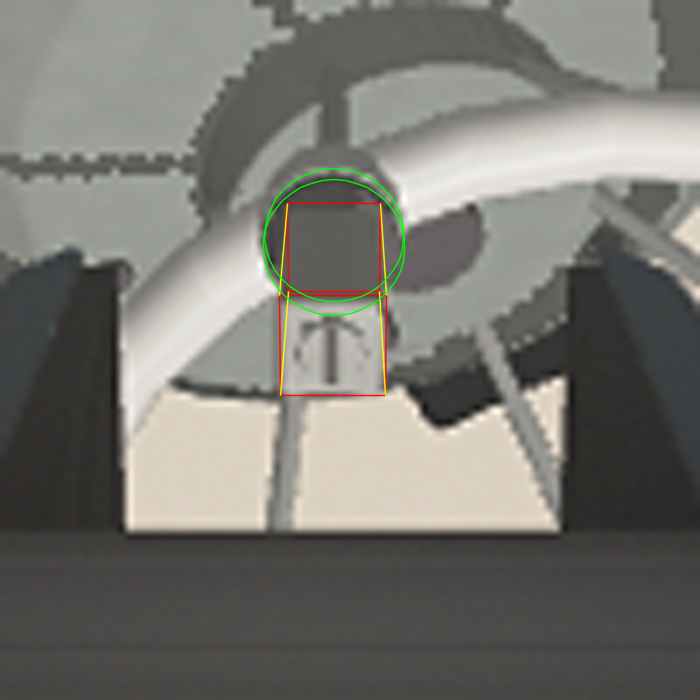

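```bash
python3 -m jog '[[0.04,0.0007,-0.0009,0.013,0,0,0],[0.04,0,0,0.013,0,0,0],[0.04,0,0,0.013,0,0,0],[0.04,0,0,0.013,0,0,0],[0.03,0,0,0,0,0,0]]' 25; python3 tz.py; python3 -m jog '[[0.02,0,0,0,0,0,0],[0.012,0,0,0,0,0,0],[0.008,0,0,0,0,0,0],[0.008,0,0,0,0,0,0]]' 25; python3 tz.py;  python3 -c "
from h import *
grab('wrist','w_n2',4,(170,150,340,290)); t,s=cur(); print(s['qpos'].round(1))"
```

```text
time_s: 20.92
ee_pos: [389.5, -2.1, 290.2]
ee_rot: [165.4, 26.4, 157.7]
force: [-0.5, -0.2, -0.0]
gripper_width: 32.6
t 20.93 q6 -95.3 Ttool [0.048 0.148 0.025] Ftool [ 0.3 -0.3 -0.2] eff6 -0.071 w 32.6 pos [389.5  -2.1 290.2]
time_s: 21.42
ee_pos: [389.2, -2.3, 291.6]
ee_rot: [165.3, 26.6, 157.7]
force: [-1.4, 0.4, 2.6]
gripper_width: 10.9
t 21.43 q6 -95.3 Ttool [0.126 0.133 0.044] Ftool [ 0.1  0.6 -2.9] eff6 -0.001 w 10.9 pos [389.2  -2.3 291.6]
[ -4.3   4.  131.2  22.2  16.4 -95.3]
```

View pics/w_n2.png

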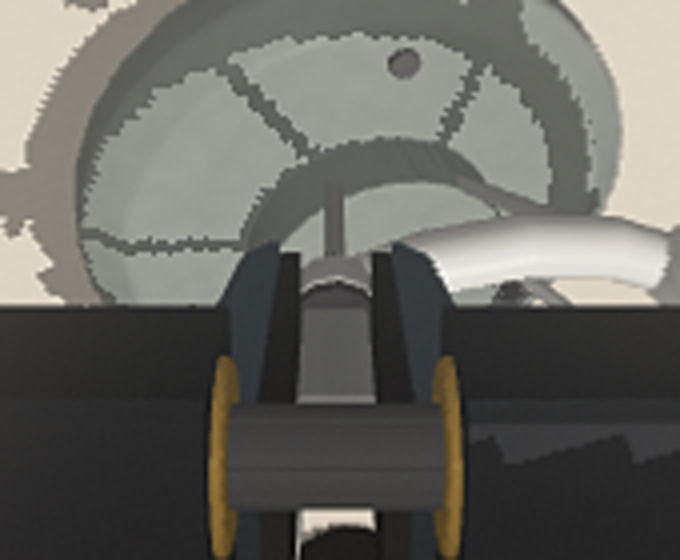

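```bash
python3 -m jog '[[0.008,0,0,0,0,0,0.14],[0.008,0,0,0,0,0,0.14]]' >/dev/null; python3 tz.py; python3 -m jog '[[0.008,0,0,0,0,0,0.05]]' >/dev/null; python3 tz.py;  python3 -m jog '[[0.008,0,0,0,0,0,0.05]]' >/dev/null; python3 tz.py; python3 -m jog '[[0.008,0,0,0,0,0,0.05]]' >/dev/null; python3 tz.py; python3 -m jog '[[0.008,0,0,0,0,0,0.05]]' >/dev/null; python3 tz.py; python3 -m jog '[[0.008,0,0,0,0,0,0.05]]' >/dev/null; python3 tz.py; python3 -m jog '[[0.008,0,0,0,0,0,0.05]]' >/dev/null; python3 tz.py
```

```text
t 21.73 q6 -79.0 Ttool [-0.406  0.3    0.03 ] Ftool [ 0.6  2.3 -2.5] eff6 -0.899 w 11.0 pos [389.3  -2.1 291.7]
t 21.85 q6 -76.3 Ttool [-0.34   0.324 -0.011] Ftool [ 1.1  2.3 -3.3] eff6 -0.169 w 11.1 pos [389.4  -2.  291.7]
t 21.98 q6 -73.4 Ttool [-0.357  0.386 -0.004] Ftool [ 1.4  3.6 -1.4] eff6 -0.299 w 10.8 pos [389.4  -2.  291.7]
t 22.1 q6 -70.5 Ttool [-0.436  0.355  0.028] Ftool [ 1.9  2.7 -1.9] eff6 -0.298 w 11.2 pos [389.4  -2.  291.7]
t 22.23 q6 -67.7 Ttool [-0.43   0.429 -0.001] Ftool [ 0.9  3.  -1.8] eff6 -0.296 w 10.8 pos [389.5  -2.  291.8]
t 22.35 q6 -64.8 Ttool [-0.492  0.506 -0.058] Ftool [ 2.1  3.4 -2. ] eff6 -0.231 w 10.7 pos [389.5  -1.9 291.8]
t 22.48 q6 -62.0 Ttool [-0.549  0.545 -0.16 ] Ftool [ 2.4  3.4 -1.2] eff6 -0.164 w 10.7 pos [389.5  -1.9 291.8]
```

```bash
python3 -m jog '[[0.008,0,0,0,0,0,0.05]]' >/dev/null; python3 tz.py;  python3 -m jog '[[0.008,0,0,0,0,0,0.05]]' >/dev/null; python3 tz.py; python3 -m jog '[[0.008,0,0,0,0,0,0.05]]' >/dev/null; python3 tz.py; python3 -m jog '[[0.008,0,0,0,0,0,0.05]]' >/dev/null; python3 tz.py
```

```text
t 22.6 q6 -59.1 Ttool [-0.62   0.593 -0.224] Ftool [ 3.   3.4 -1.2] eff6 -0.097 w 10.7 pos [389.6  -1.9 291.9]
t 22.73 q6 -56.3 Ttool [-0.56   0.63  -0.178] Ftool [ 3.3  3.5 -2.2] eff6 -0.093 w 10.7 pos [389.6  -1.9 291.9]
t 22.85 q6 -53.4 Ttool [-0.625  0.727 -0.203] Ftool [ 3.4  4.6 -0.9] eff6 -0.091 w 10.4 pos [389.7  -1.8 291.9]
t 22.98 q6 -50.5 Ttool [-0.578  0.769 -0.213] Ftool [ 4.2  4.1 -0.9] eff6 -0.09 w 10.6 pos [389.7  -1.8 292. ]
```

```bash
python3 -m jog '[[0.008,0,0,0,0,0,0.14],[0.008,0,0,0,0,0,0.14],[0.008,0,0,0,0,0,0.14],[0.008,0,0,0,0,0,0.14],[0.008,0,0,0,0,0,0.14]]' >/dev/null; python3 tz.py; python3 -m jog '[[0.008,0,0,0,0,0,0.14],[0.008,0,0,0,0,0,0.14],[0.008,0,0,0,0,0,0.14],[0.008,0,0,0,0,0,0.14],[0.008,0,0,0,0,0,0.14]]' >/dev/null; python3 tz.py
```

```text
t 23.6 q6 -10.2 Ttool [-0.198  1.241 -0.218] Ftool [7.2 1.5 0.5] eff6 -0.672 w 10.7 pos [390.3  -1.8 292.3]
t 24.23 q6 29.9 Ttool [ 0.258  0.691 -0.253] Ftool [ 5.  -0.9  1. ] eff6 -0.684 w 11.0 pos [390.7  -2.1 292.6]
```

```bash
python3 -m jog '[[0.008,0,0,0,0,0,0.14],[0.008,0,0,0,0,0,0.14],[0.008,0,0,0,0,0,0.14],[0.008,0,0,0,0,0,0.14],[0.008,0,0,0,0,0,0.14]]' >/dev/null; python3 tz.py; python3 -m jog '[[0.008,0,0,0,0,0,0.14],[0.008,0,0,0,0,0,0.14],[0.008,0,0,0,0,0,0.14],[0.008,0,0,0,0,0,0.14],[0.008,0,0,0,0,0,0.12],[0.008,0,0,0,0,0,0]]' >/dev/null; python3 tz.py
```

```text
t 24.85 q6 70.0 Ttool [-0.437  0.288 -0.15 ] Ftool [ 4.1  0.9 -0.4] eff6 -0.705 w 10.6 pos [390.8  -2.6 292.6]
t 25.6 q6 108.7 Ttool [-0.904  0.843 -0.153] Ftool [ 6.9  3.5 -1. ] eff6 0.351 w 10.4 pos [390.5  -3.2 292.3]
```

```bash
python3 -m jog '[[0.008,0,0,0,0,0,0.14],[0.008,0,0,0,0,0,0]]' >/dev/null; python3 tz.py; python3 -m jog '[[0.02,0,0,0,0,0,0],[0.04,0,0,0,0,0,0],[0.04,0,0,-0.025,0,0,0],[0.04,0,0,-0.035,0,0,0],[0.04,0,0,0,0,0,0]]'; python3 tz.py; python3 - <<'E'
from h import *
f=grab("wrist","x_n2")
t,s=cur(); print(s["qpos"].round(1))
o=np.radians(188); a=np.array([.5*np.cos(o),.5*np.sin(o),.866])
E=np.array([470.9,9.9,150.2])
overlay(f,E,a,t[:3,0],"x",(205,165,305,265),7)
i=cv2.imread("pics/x.png"); g=load("r_n2")["color"]
cv2.imwrite("pics/x0.png",cv2.resize(f["color"][165:265,205:305],None,fx=6,fy=6,interpolation=cv2.INTER_CUBIC))
E
```

```text
t 25.85 q6 116.7 Ttool [-0.998  1.021 -0.173] Ftool [ 7.8  2.5 -0.5] eff6 0.371 w 10.8 pos [390.4  -3.2 292.2]
time_s: 26.48
ee_pos: [359.1, -6.4, 344.8]
ee_rot: [-153.4, -15.2, -54.4]
force: [0.2, 0.2, -0.2]
gripper_width: 39.9
t 26.48 q6 123.0 Ttool [-0.237 -0.232  0.   ] Ftool [-0.1 -0.2  0.3] eff6 0.068 w 39.9 pos [359.1  -6.4 344.8]
[ -5.6  -3.7 129.1  15.6  26.  122.9]
```

View pics/x.png

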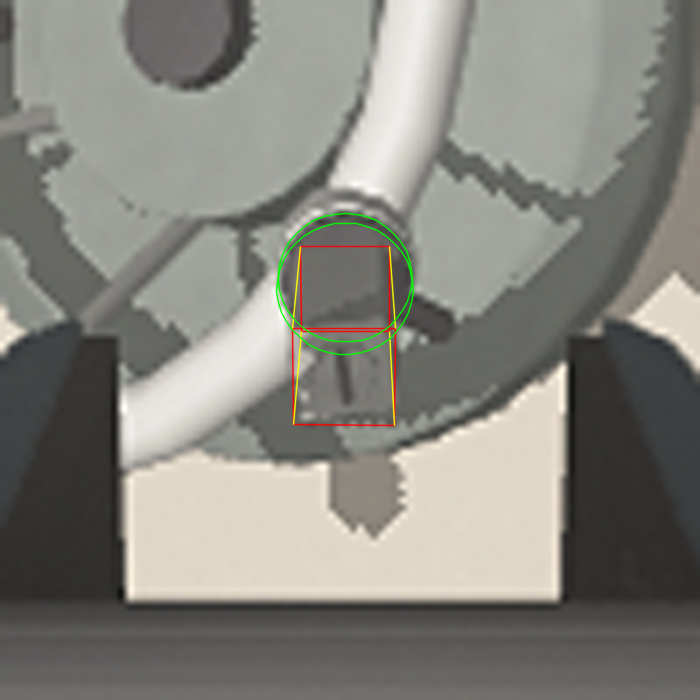

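View pics/x0.png

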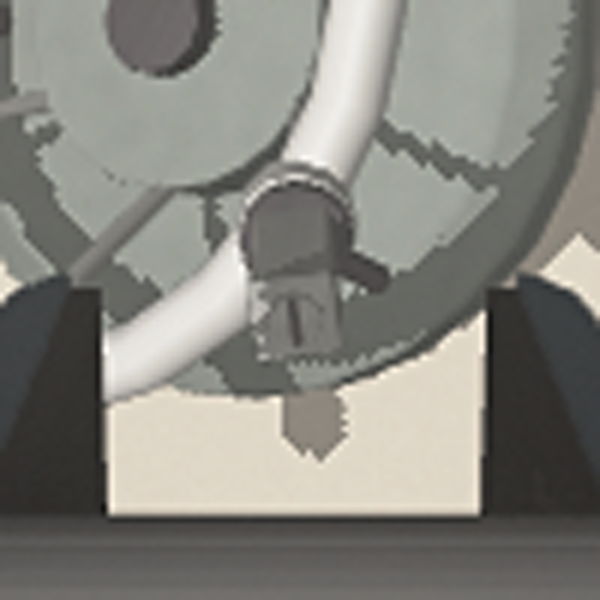

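```bash
python3 - <<'E'
from h import *
o=np.radians(188); a=np.array([.5*np.cos(o),.5*np.sin(o),.866])
E=np.array([470.9,9.9,150.2])
f=load("v_n2"); print("hub px v crop",(proj(f,[564.4,22.7,50])+.5-[205,175])*7)
print("v init",pang(f,(205+397/7-.5,175+340/7-.5),E,a))
f=load("r_n2"); print("hub r crop",(proj(f,[564.4,22.7,50])+.5-[225,185])*10)
f=load("x_n2"); print("x",pang(f,(205+450/7-.5,165+330/7-.5),E,a),pang(f,(205+385/6-.5,165+278/6-.5),E,a))
c=load("v_n2")["color"][205:235,245:275]; d=load("h_car")["color"][120:155,235:270]; e=load("r_n2")["color"][195:230,240:275]
R=lambda c:cv2.resize(c,(260,260),interpolation=cv2.INTER_CUBIC)
cv2.imwrite("pics/y.png",np.hstack([R(c),R(d),R(e)]))
E
```

```text
hub px v crop [[417.83929223 232.28634841]]
v init (np.float64(-94.60633273452422), np.float64(14.7))
hub r crop [[325.31847598 221.94117894]]
x (np.float64(83.39851668725255), np.float64(14.6)) (np.float64(80.83955012150597), np.float64(14.2))
```

View pics/y.png

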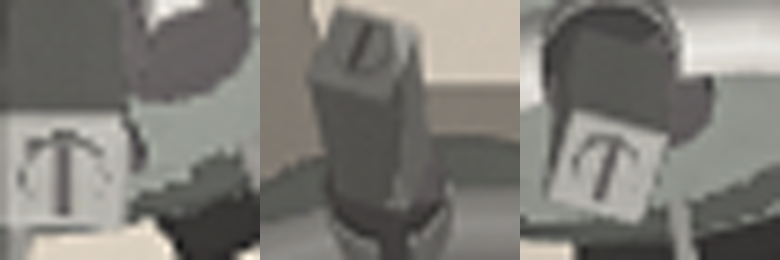

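```bash
python3 -m jog '[[0.05,0,0,-0.03,0,0,-0.18],[0.05,0,0,-0.03,0,0,-0.18],[0.05,0,0,0,0,0,-0.18],[0.05,0,0,0,0,0,-0.18],[0.05,0,0,0,0,0,-0.18],[0.05,0,0,0,0,0,-0.18],[0.05,0,0,0,0,0,-0.18],[0.05,0,0,0,0,0,-0.18],[0.05,0,0,0,0,0,-0.18],[0.05,0,0,0,0,0,-0.18]]'; python3 tz.py;  python3 - <<'E'
from h import *
o=np.radians(128); a=np.array([.5*np.cos(o),.5*np.sin(o),.866])
E=np.array([507.1,98,150.2])
plan(T(E+232*a,tool(-a,[-1,0,0])),10)
E
```

```text
time_s: 27.78
ee_pos: [329.9, -10.4, 393.7]
ee_rot: [158.0, -20.8, 56.7]
force: [0.1, -0.4, -0.8]
gripper_width: 49.9
t 27.77 q6 21.7 Ttool [ 0.14  -0.221 -0.017] Ftool [-0.5  0.   0.7] eff6 1.225 w 49.9 pos [329.9 -10.4 393.7]
10 rows of shift m [0.02034, 0.02062, 0.00568] rot [0.0498, -0.0417, -0.2347] deg 14.0 mm 29.5
path [[358.0, -7.0, 403.0], [409.0, 19.0, 415.0], [445.0, 65.0, 414.0], [459.0, 120.0, 398.0], [449.0, 170.0, 369.0]]
```

```bash
python3 - <<'E'
from h import *
o=np.radians(128); a=np.array([.5*np.cos(o),.5*np.sin(o),.866])
E=np.array([507.1,98,150.2])
plan(T(E+232*a,tool(-a,[-1,0,0])),14)
E
```

```text
14 rows of shift m [0.01407, 0.01525, 0.00387] rot [0.0356, -0.0298, -0.1676] deg 10.0 mm 21.1
path [[350.0, -9.0, 401.0], [405.0, 17.0, 415.0], [445.0, 65.0, 414.0], [459.0, 124.0, 396.0], [446.0, 176.0, 364.0]]
```

```bash
python3 -m jog '[[0.05,0.0141,0.0153,0.0039,0.0356,-0.0298,-0.1676],[0.05,0.0141,0.0153,0.0039,0.0356,-0.0298,-0.1676],[0.05,0.0141,0.0153,0.0039,0.0356,-0.0298,-0.1676],[0.05,0.0141,0.0153,0.0039,0.0356,-0.0298,-0.1676],[0.05,0.0141,0.0153,0.0039,0.0356,-0.0298,-0.1676],[0.05,0.0141,0.0153,0.0039,0.0356,-0.0298,-0.1676],[0.05,0.0141,0.0153,0.0039,0.0356,-0.0298,-0.1676]]'; python3 tz.py; python3 -m jog '[[0.05,0.0141,0.0153,0.0039,0.0356,-0.0298,-0.1676],[0.05,0.0141,0.0153,0.0039,0.0356,-0.0298,-0.1676],[0.05,0.0141,0.0153,0.0039,0.0356,-0.0298,-0.1676],[0.05,0.0141,0.0153,0.0039,0.0356,-0.0298,-0.1676],[0.05,0.0141,0.0153,0.0039,0.0356,-0.0298,-0.1676],[0.05,0.0141,0.0153,0.0039,0.0356,-0.0298,-0.1676],[0.05,0.0141,0.0153,0.0039,0.0356,-0.0298,-0.1676],[0.05,0,0,0,0,0,0]]'; python3 tz.py; python3 - <<'E'
from h import *
f=grab("wrist","z_n3",4,(170,120,350,260))
t,s=cur();print(t.round(3),s["qpos"].round(1))
print([(round(d["p"],2),np.round(d["location"]).tolist(),proj(f,d["location"]).round().tolist()) for d in vision.find_in("wrist","nipple_3_mid")])
print(proj(f,[507.1,98,150.2]))
c=f["color"][185:240,225:285]; cv2.imwrite("pics/z1.png",cv2.resize(c,None,fx=10,fy=10,interpolation=cv2.INTER_CUBIC))
E
```

```text
time_s: 28.65
ee_pos: [446.3, 65.7, 414.0]
ee_rot: [169.4, 12.6, 117.1]
force: [-0.1, -0.1, 0.5]
gripper_width: 49.7
t 28.65 q6 -13.5 Ttool [-0.005  0.116 -0.006] Ftool [-0.1 -0.1 -0.5] eff6 0.526 w 49.7 pos [446.3  65.7 414. ]
time_s: 29.65
ee_pos: [436.6, 190.2, 350.4]
ee_rot: [-154.5, 16.1, -172.7]
force: [-0.6, -0.4, 0.1]
gripper_width: 50.2
t 29.65 q6 -44.1 Ttool [-0.317  0.025  0.079] Ftool [ 0.6 -0.4 -0.1] eff6 -0.197 w 50.2 pos [436.6 190.2 350.4]
[[-9.52000e-01  6.00000e-03  3.05000e-01  4.37136e+02]
 [-1.21000e-01  9.11000e-01 -3.94000e-01  1.89759e+02]
 [-2.80000e-01 -4.12000e-01 -8.67000e-01  3.51451e+02]
 [ 0.00000e+00  0.00000e+00  0.00000e+00  1.00000e+00]] [ 30.7  12.  109.9 -35.1  59.3 -44.1]
[(0.73, [504.0, 95.0, 149.0], [[249.0, 213.0]]), (0.61, [511.0, 93.0, 142.0], [[251.0, 214.0]])]
[[251.34783357 217.22740256]]
```

View pics/z_n3.png

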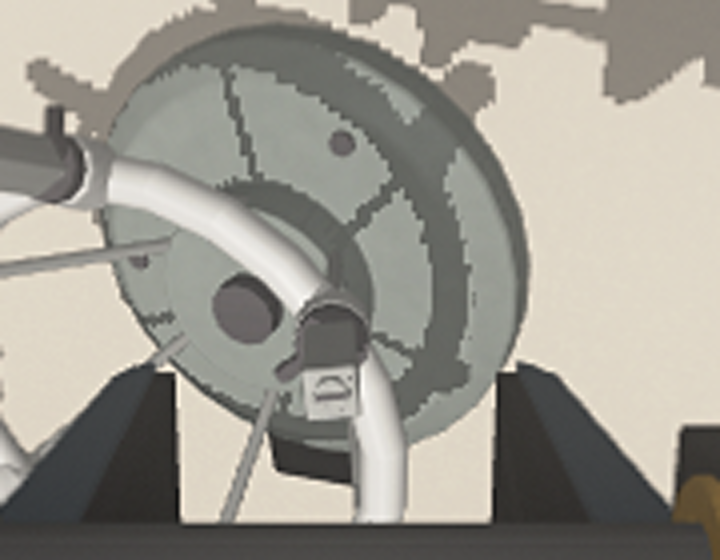

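View pics/z1.png

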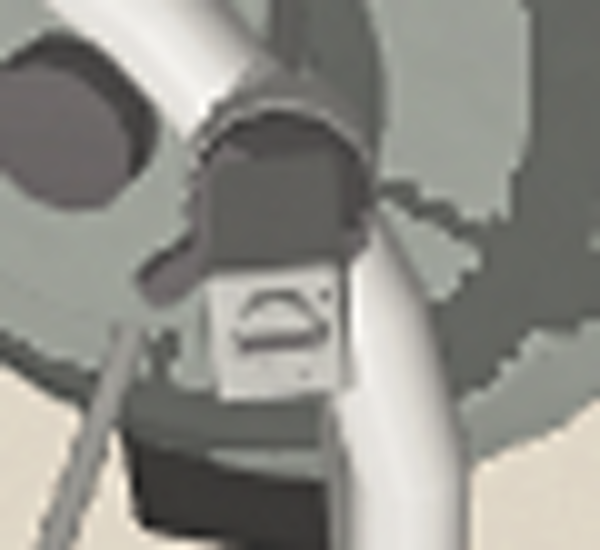

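```bash
python3 - <<'E'
from h import *
f=load("z_n3"); t,s=cur()
o=np.radians(128); a=np.array([.5*np.cos(o),.5*np.sin(o),.866])
c=np.array([(210,275),(338,262),(348,388),(220,402)])/10+[224.5,184.5]
C,m=square(f,c,a,t)
E=unproj(f,[c[:,0].mean()],[c[:,1].mean()],[f["depth"][217,252]])[0]; print("depth E",E)
def tri(obs):
    A=np.zeros((3,3));b=np.zeros(3)
    for n,p in obs:
        f=load(n);r=ray(f,[p[0]],[p[1]])[0];P=f["pose"];d=np.r_[r,1]@P[:3,:3].T;d/=np.linalg.norm(d);M=np.eye(3)-np.outer(d,d);A+=M;b+=M@P[:3,3]
    X=np.linalg.solve(A,b)
    for n,p in obs:
        f=load(n);print(n,(proj(f,X)[0]-p).round(2))
    return X
print(tri([("z_n3",c.mean(0)),("h_car",(150+736/3.8-.5,110+213/3.8-.5))]))
E=np.array([507.0,97.3,150.3])
b=np.radians(m); xd=t[:3,0]*np.cos(b)+t[:3,1]*np.sin(b)
overlay(f,E,a,xd,"u3",(215,175,285,245),9)
print("ptr",pang(f,(224.5+15,184.5+29),E,a))
plan(T(E+215*a,tool(-a,xd)),3)
E
```

```text
centre [517.3  93.2 137.9] sides [10.7 11.1 10.9 11.3] edge angles [ 83.7 175.2 -96.9  -4.1] roll mod90 -5.5 centre in tool [ -4.1   1.2 248.1]
depth E [506.39512589  99.39321418 151.25859859]
z_n3 [-0.01 -0.02]
h_car [0.01 0.01]
[507.18510534  98.92598482 150.26977525]
ptr (np.float64(-96.06100768098761), np.float64(13.7))
3 rows of shift m [0.00072, -6e-05, 0.00586] rot [0.0001, -0.0005, -0.0323] deg 1.8 mm 5.9
path [[439.0, 187.0, 347.0], [440.0, 185.0, 342.0], [441.0, 182.0, 336.0]]
```

View pics/u3.png

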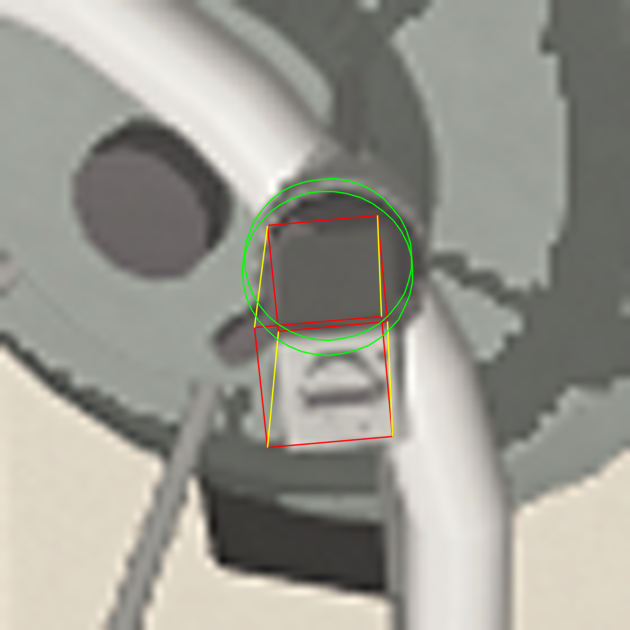

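```bash
python3 -m jog '[[0.04,0.0005,0.0009,0.006,0,0,-0.0323],[0.04,0.0005,0.0005,0.006,0,0,-0.0323],[0.04,0.0005,0,0.0058,0,0,-0.0323],[0.04,0,0,0,0,0,0]]'; python3 - <<'E'
from h import *
f=grab("wrist","z2_n3")
t,s=cur();print(s["qpos"].round(1))
o=np.radians(128); a=np.array([.5*np.cos(o),.5*np.sin(o),.866])
E=np.array([507.2,98.7,150.2])
overlay(f,E,a,t[:3,0],"z2",(205,175,305,275),7)
print("E in tool",(E-t[:3,3])@t[:3,:3], "axis in tool",a@t[:3,:3])
E
```

```text
time_s: 30.25
ee_pos: [441.2, 182.7, 336.0]
ee_rot: [-153.2, 13.9, -167.6]
force: [-0.1, 0.8, -0.2]
gripper_width: 39.8
[ 29.8  13.  111.2 -36.2  57.  -48.8]
E in tool [-3.77293227e-02  4.90042655e-01  2.14681091e+02] axis in tool [ 8.87081031e-04 -3.87161578e-04 -9.99977531e-01]
```

View pics/z2.png

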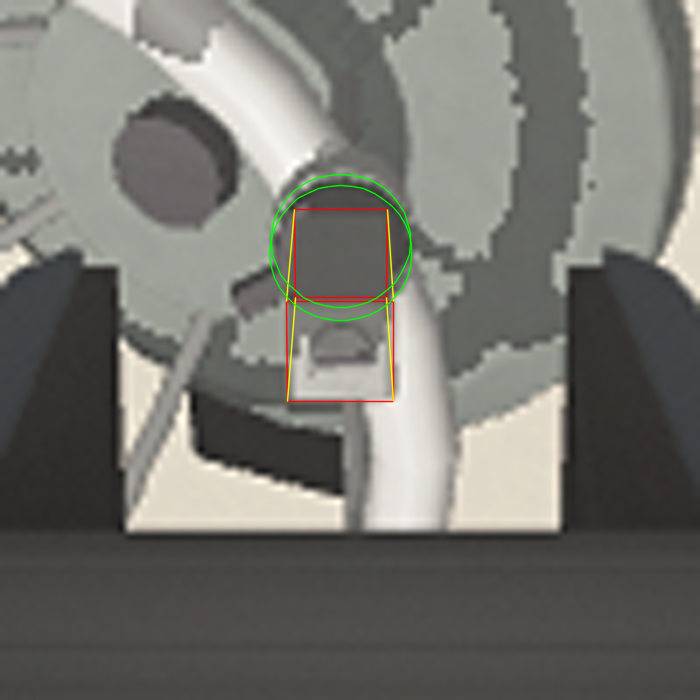

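Well centred and aligned (nipple column 342 against finger centre 343). Descend and grip.

```bash
python3 -m jog '[[0.04,0.0005,0,0.013,0,0,0],[0.04,0,0,0.013,0,0,0],[0.04,0,0,0.013,0,0,0],[0.04,0,0,0.0125,0,0,0],[0.03,0,0,0,0,0,0]]' 25; python3 tz.py; python3 -m jog '[[0.02,0,0,0,0,0,0],[0.012,0,0,0,0,0,0],[0.008,0,0,0,0,0,0],[0.008,0,0,0,0,0,0]]' 25; python3 tz.py; python3 -m jog '[[0.008,0,0,0,0,0,0.12],[0.008,0,0,0,0,0,0.12]]' >/dev/null; python3 tz.py; python3 -m jog '[[0.008,0,0,0,0,0,0.05]]' >/dev/null; python3 tz.py;  python3 -m jog '[[0.008,0,0,0,0,0,0.05]]' >/dev/null; python3 tz.py; python3 -m jog '[[0.008,0,0,0,0,0,0.05]]' >/dev/null; python3 tz.py; python3 -m jog '[[0.008,0,0,0,0,0,0.05]]' >/dev/null; python3 tz.py; python3 -m jog '[[0.008,0,0,0,0,0,0.05]]' >/dev/null; python3 tz.py; python3 -m jog '[[0.008,0,0,0,0,0,0.05]]' >/dev/null; python3 tz.py
```

```text
time_s: 30.92
ee_pos: [456.6, 162.3, 290.6]
ee_rot: [-153.1, 13.8, -167.6]
force: [0.0, -0.9, -0.3]
gripper_width: 32.7
t 30.93 q6 -46.3 Ttool [-0.318  0.054  0.091] Ftool [ 0.2 -0.7  0.6] eff6 -0.016 w 32.7 pos [456.6 162.3 290.6]
time_s: 31.42
ee_pos: [456.6, 162.8, 292.3]
ee_rot: [-153.2, 14.0, -167.6]
force: [0.1, -0.9, 3.1]
gripper_width: 10.6
t 31.43 q6 -46.3 Ttool [0.025 0.04  0.126] Ftool [-0.6 -2.2 -2.3] eff6 -0.039 w 10.6 pos [456.6 162.8 292.3]
t 31.68 q6 -32.3 Ttool [-0.12   0.012  0.158] Ftool [ 0.4 -0.9 -2.4] eff6 -0.827 w 10.9 pos [456.7 162.9 292.2]
t 31.8 q6 -29.5 Ttool [-0.117  0.043  0.071] Ftool [-0.4 -0.7 -2.6] eff6 -0.26 w 10.8 pos [456.7 162.9 292.2]
t 31.93 q6 -26.7 Ttool [-0.173  0.01   0.106] Ftool [-1.1 -0.1 -2. ] eff6 -0.362 w 10.8 pos [456.7 163.  292.2]
t 32.05 q6 -23.8 Ttool [-0.166  0.064  0.101] Ftool [-0.3 -0.6 -2.3] eff6 -0.362 w 10.9 pos [456.7 163.  292.2]
t 32.17 q6 -21.0 Ttool [-0.192  0.047  0.057] Ftool [-0.2 -0.8 -1.9] eff6 -0.361 w 11.1 pos [456.7 163.1 292.2]
t 32.3 q6 -18.1 Ttool [-0.292  0.087  0.093] Ftool [ 1.  -0.8 -2.7] eff6 -0.307 w 10.6 pos [456.7 163.1 292.2]
t 32.42 q6 -15.2 Ttool [-0.223  0.102 -0.024] Ftool [-0.9 -0.4 -2.4] eff6 -0.24 w 11.1 pos [456.7 163.1 292.2]
```

```bash
python3 -m jog '[[0.008,0,0,0,0,0,0.05]]' >/dev/null; python3 tz.py;  python3 -m jog '[[0.008,0,0,0,0,0,0.05]]' >/dev/null; python3 tz.py; python3 -m jog '[[0.008,0,0,0,0,0,0.05]]' >/dev/null; python3 tz.py;  python3 -m jog '[[0.008,0,0,0,0,0,0.14],[0.008,0,0,0,0,0,0.14],[0.008,0,0,0,0,0,0.14],[0.008,0,0,0,0,0,0.14],[0.008,0,0,0,0,0,0.14]]' >/dev/null; python3 tz.py; python3 -m jog '[[0.008,0,0,0,0,0,0.14],[0.008,0,0,0,0,0,0.14],[0.008,0,0,0,0,0,0.14],[0.008,0,0,0,0,0,0.14],[0.008,0,0,0,0,0,0]]' >/dev/null; python3 tz.py
```

```text
t 32.55 q6 -12.4 Ttool [-0.295  0.12  -0.127] Ftool [-0.5 -0.3 -2.6] eff6 -0.174 w 10.9 pos [456.7 163.1 292.1]
t 32.67 q6 -9.5 Ttool [-0.283  0.122 -0.143] Ftool [-1.1 -0.4 -2.3] eff6 -0.159 w 10.8 pos [456.7 163.2 292.1]
t 32.8 q6 -6.7 Ttool [-0.257  0.145 -0.092] Ftool [-0.1  0.6 -2.1] eff6 -0.158 w 10.8 pos [456.7 163.2 292.1]
t 33.42 q6 33.6 Ttool [-0.364  0.29  -0.133] Ftool [ 0.5  1.6 -0.5] eff6 -0.721 w 10.8 pos [457.1 163.4 292.1]
t 34.05 q6 65.3 Ttool [-0.448  0.587 -0.157] Ftool [2.5 3.9 0.9] eff6 0.491 w 10.8 pos [457.4 163.5 292.3]
```

Another 0.14 to reach q6 ≈ 73, then release and look.

```bash
python3 -m jog '[[0.008,0,0,0,0,0,0.14],[0.008,0,0,0,0,0,0]]' >/dev/null; python3 tz.py; python3 -m jog '[[0.02,0,0,0,0,0,0],[0.04,0,0,0,0,0,0],[0.04,0,0,-0.025,0,0,0],[0.04,0,0,-0.035,0,0,0],[0.04,0,0,0,0,0,0]]'; python3 - <<'E'
from h import *
f=grab("wrist","aa_n3",7,(205,165,305,265))
E
python3 tz.py
```

```text
t 34.3 q6 73.3 Ttool [-0.573  0.757 -0.174] Ftool [3.8 4.1 0.4] eff6 0.454 w 10.9 pos [457.5 163.4 292.3]
time_s: 34.92
ee_pos: [437.8, 187.0, 345.2]
ee_rot: [153.7, 15.0, 65.9]
force: [0.2, -0.0, -0.1]
gripper_width: 39.8
t 34.98 q6 70.6 Ttool [ 0.199  0.137 -0.007] Ftool [ 0.2  0.5 -0. ] eff6 0.008 w 39.9 pos [437.7 186.5 343.9]
```

View pics/aa_n3.png

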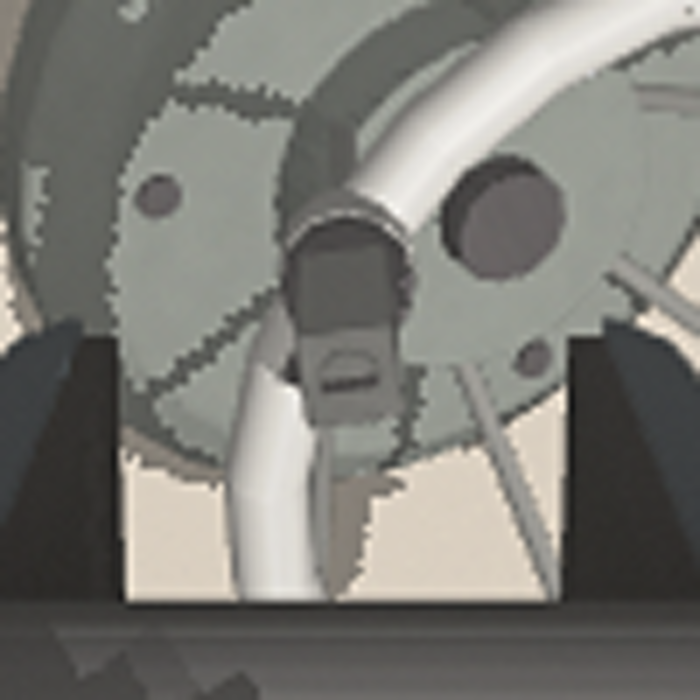

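```bash
python3 - <<'E'
from h import *
f=load("aa_n3")
o=np.radians(128); a=np.array([.5*np.cos(o),.5*np.sin(o),.866])
E=np.array([507.2,98.7,150.2])
for p in((288,378),(292,382),(286,370)): print(pang(f,(205+p[0]/7-.5,165+p[1]/7-.5),E,a))
g=load("z2_n3"); print("init",pang(g,(205+242/7-.5,175+302/7-.5),E,a))
E
python3 -m jog '[[0.05,0,0,-0.05,0,0,0],[0.05,0,0,-0.05,0,0,-0.1],[0.05,0,0,-0.04,0,0,-0.1],[0.05,0,0,0,0,0,0]]'; python3 - <<'E'
from h import *
f=grab("wrist","bb_n3",5,(190,130,330,240)); print(cur()[1]["qpos"].round(1))
E
```

```text
(np.float64(0.8570382779256414), np.float64(14.2))
(np.float64(-1.990819161591318), np.float64(14.4))
(np.float64(4.190317746381378), np.float64(13.4))
init (np.float64(-91.08084040502068), np.float64(13.9))
time_s: 35.48
ee_pos: [395.0, 242.2, 466.0]
ee_rot: [156.9, 19.8, 76.7]
force: [0.7, 0.4, -0.5]
gripper_width: 50.1
[ 39.    6.4  99.5 -30.9  76.8  56.2]
```

View pics/bb_n3.png

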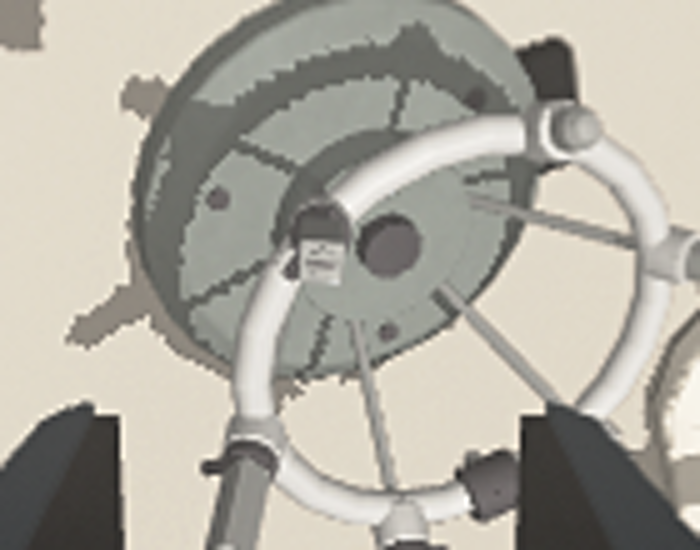

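```bash
python3 - <<'E'
from h import *
f=grab("top","cc_top"); g=grab("scene","cc_sc")
a=load("a_scene")["color"]
R=lambda c:cv2.resize(c,None,fx=2.6,fy=2.6,interpolation=cv2.INTER_CUBIC)
cv2.imwrite("pics/cc.png",np.vstack([np.hstack([R(a[150:260,150:290]),R(g["color"][150:260,150:290])]),np.hstack([R(a[250:330,130:270]),R(g["color"][250:330,130:270])])]))
for n in("top","scene"):
  F=f if n=="top" else g
  vv,uu=np.mgrid[0:384,0:512]; X=unproj(F,uu,vv); 
  k=(X[:,2]>91)&(X[:,2]<105)&(np.hypot(X[:,0]-476,X[:,1]-288)<28); print(n,k.sum(),X[k].mean(0))
E
python3 tz.py
```

```text
top 0 [nan nan nan]
scene 17 [473.76786008 287.71109692  94.07519123]
t 35.62 q6 56.2 Ttool [0.147 0.214 0.005] Ftool [-0.2 -0.9 -0.1] eff6 0.018 w 50.4 pos [395.1 241.1 462.9]<stdin>:9: RuntimeWarning: Mean of empty slice.
  ret = um.true_divide(
```

View pics/cc.png

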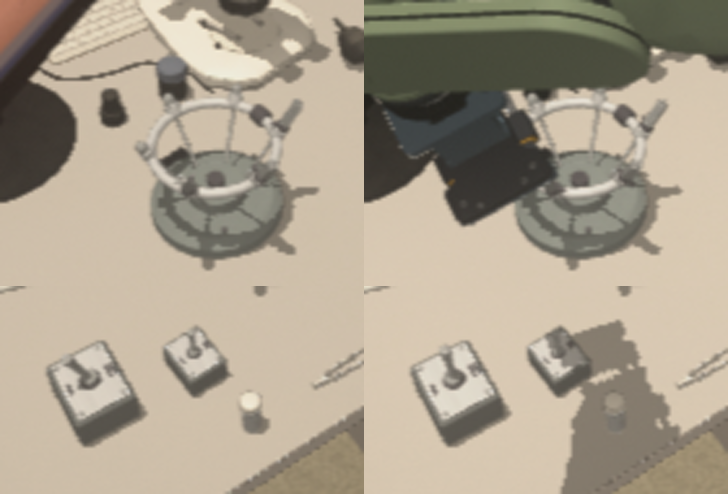

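Toggle upright at y ≈ 287.7 (box centre 288.4), the neighbouring things unmoved, and the robot clear of everything. I'm handing the job in.

```bash
python3 -c "
from workcell import ticket
print(ticket.job_done())"
```

```text
the job is handed in; nothing more can be done
None
```

I set the larger drive switch's toggle to off, then tightened nipples 1, 2 and 3 in order, starting beside the sleeve. I handed the job in at about 35.6 s of the 72 s; no verdict came back.

- **Toggle:** the first squeeze left it leaning about 0.055 rad, so I gripped it a second time. Afterwards the tip stood within about 0.2 mm of the box centre line. In the last scene picture it was within about 1 mm of it.
- **Nipples:** the collar pointers, measured in the wrist pictures before and after each turn, moved as follows:

| Nipple | Pointer moved | Target |
|---|---|---|
| 1 | about 93° (two start readings gave 89° and 97°) | 90° |
| 2 | about 177° | 180° |
| 3 | about 93° | 90° |

  All are within the 17° allowed. Each also agrees with the wrist angle I counted from the bite I felt. The nipple 2 and 3 pointers were partly hidden, so those readings are good to perhaps 5°.
- **Bystanders:** the ones in the compared pictures (vial, tweezers) had not visibly moved. The eyepiece, objective can and blower were hidden behind the arm, and I did not compare the pen, USB stick and objective. The arm did not go near any of these.
- **Missing check:** the last look at the toggle from the top camera gave no reading at its height, so that check rests on the scene camera alone.
- **Robot:** the gripper was open and well clear at hand-in, with only about 1 N on the wrist, which is the sensor noise level.

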